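Slide the tucked-in lid off a kit box and put the pencil away

TASK

Put the flat red pencil away in the low wooden kit box that stands partly under the riser shelf. Its green lid is flush and tucked under two keepers at the back: slide it out over the front of the box by its finger groove until it overhangs far enough to be gripped by its two sides, lift it off, lay it flat on the open bench (anywhere clear) with the groove up and let go; then lay the pencil flat on the floor of the box. Do not disturb the things on and under the shelf, and leave the other things on the bench where they are.

Things in the scene. Friction and masses are not known exactly. Their poses are not given: they have to be found in the camera images.
- kit_box: Low open-topped box of pale wood, fixed to the bench, 214 (x) by 83 (y) by 54 mm high, with a green lid. Origin at the centre of its underside, on the bench; x runs along its length to its back end under the shelf, z up. Inside 196 by 57 mm; floor 7 mm, ledges for the lid 42 mm, sides 51.5 mm above the bench. The rebate above the ledges is 65 mm wide and open at the front end.
- box_lid: Lid painted green on top (groove in bare pale wood), loose, 203 (x) by 62 (y) by 8 mm, about 70 g, lying on the box's ledges between its sides, front end flush with the box's front or up to 9 mm out. Origin at the centre of its underside, x to its back end, z up. It slides with ordinary wood friction. Its sides can be gripped only where it stands out in front of the box; the space there is clear down to the bench.
- lid_groove (a point): Middle of the floor of the lid's finger groove (4 mm above the lid's underside, 45.5 mm behind its centre); axes as the lid's. The groove, 26 mm wide along x and 4 mm deep, crosses the lid's whole width: a fingertip in it draws the lid out. At first it lies 5 to 25 mm behind and below the front edge of the shelf.
- lid_front (a point): Middle of the upper front edge of the lid; axes as the lid's.
- box_mouth (a point): Middle of the front end of the box at the height of the ledges (42 mm above the bench; the front wall is no higher, so the lid slides out over it); axes as the box's.
- keepers (a point): Point on the box's middle line, level with the tops of its two brass keepers (54 mm above the bench), halfway along them; axes as the box's. The keepers lie on the sides, 45 mm long, and reach 5 mm in over the lid's edges, 1.5 mm above it, leaving 54 mm between them. The lid can be lifted once its back end is in front of them: slid out about 45 mm from flush.
- box_floor (a point): Centre of the inner floor of the box (7 mm above the bench); axes as the box's.
- pencil_flat: Flat red carpenter's pencil, 168 (x) by 12 (y) by 10 mm high, lying on the open bench. Origin at the centre of its underside, x along its length; its point is at one end, and either way round will do in the box.
- open_bench (a point): Middle of a clear stretch of bench top, 110 by 250 mm, where the lid may lie; its long side runs along the front of the bench, left end 0.2 rad farther from the robot than straight to the left. Beyond and to the right of it stands a fixed bundle of plywood strips about 0.1 m high, to the left lies the pencil, then a low fixed tool tray.
- riser: Plywood riser shelf, fixed, 150 (x) by 320 (y) mm. Origin on the bench under its centre, x away from the robot. Board underside 272, top 290 mm above the bench, front edge at x = -75 mm; end panels' inner faces at y = +-136 mm, front open. The back part of the box stands under it, so a tool at the groove or the middle of the box must lean its upper part towards the robot.
- box_dowels: Small cardboard box, 64 by 71 by 51 mm, loose on the shelf, to be left alone. Origin at the centre of its underside.
- screw_pot: Pale open pot, 65 mm across, 75 mm high, loose on the shelf, to be left alone. Origin at the centre of its underside.
- wax_tin: Round tin with a dark top, 73 mm across, 26 mm high, loose on the shelf, to be left alone. Origin at the centre of its underside.
- spring_clamp: Black spring clamp, 51 by 129 by 24 mm, loose on the bench under the shelf to the right of the box, to be left alone. Origin at the centre of its underside.
- block_plane: Block plane, 150 by 42 by 51 mm, loose on the bench under the shelf to the left of the box, to be left alone. Origin at the centre of its underside.
- try_square: Try square lying flat, 177 (x) by 118 (y) by 19 mm, loose at the front right of the bench, to be left alone. Origin below the centre of its outline.
- tape_measure: Green tape measure, 37 by 100 by 66 mm, loose at the left, to be left alone. Origin at the centre of its underside.
- masking_roll: Roll of masking tape, 96 mm across, 24 mm high, loose far on the right, to be left alone. Origin at the centre of its underside.

How it is judged:
By the outcome, as a careful person would: the job done as asked, in the order asked, and still so for the second after the job is handed in, with the robot touching nothing.
It also fails if it takes over 69 s, if anything falls off the work surface, if the arm or the gripper's body presses on something with over 40 N, if the wrist force passes 120 N, or if a joint passes its speed limit or range.

ROBOT

A 6-joint arm with a two-finger parallel gripper is mounted at the origin on a cart in front of the work surface, level with it; the furniture and walls round the work are solid. World frame = base frame: x ahead of the robot, y to its left, z up, the work surface at z = 0. Lengths are in mm, angles in rad, forces in N, time in s.
With the tool pointing down it reaches from about 400 to 925 mm from the base axis. Payload 12.5 kg.
Tool frame: the origin (TCP) lies midway between the tips of the shut fingers; the grasp point (between the pads) lies env.grasp_offset behind it (env.grasp_offset is the distance from the TCP to the grasp point, in mm); x points along the fingers, y is the direction in which the jaws open and shut, and the axes are right-handed (so a half turn about x gives the same grasp; the last joint's range is limited). The gripper opens to 95 mm and grips with 3 to 60 N. Pads are 20 mm wide; open, the fingers measure 119 mm over their backs; the gripper's body (75 mm by 180 mm) begins 59 mm behind the grasp point.
Start: joints at [-1.317, 0.491, 1.559, -0, 1.092, -0.106], TCP at [220.079, -584.993, 176.861] pointing down, gripper open.
Joint ranges: [-3.1, 3.1], [-0.84, 2.19], [0.05, 2.79], [-1.13, 4.28], [0.06, 2.93], [-2.69, 2.69]. Speed limits (rad/s): [2.22, 2.22, 2.79, 3.14, 3.14, 3.14].

INTERFACE

Orientations are given as [roll, pitch, yaw] about the fixed x, y, z axes, in that order (R = Rz(yaw) Ry(pitch) Rx(roll)).
In Python, from cell import env gives the robot as it stands.
- The arm moves only by the tool apply_moves, never from a script. Its arguments are lists of equal length, an entry for each row: "offset": the shift along the world's x, y, z in units of 25 mm (1.0 is 25 mm), a list of three; "yaw": the turn about the world's z in units of 6 degrees (1.0 is 6 degrees); "jaw": the closure, from -1 (fully open) to 1 (shut), so that 0 is half open. A call has 1 to 20 rows; each row is the pose to reach, as a shift and turn from the pose measured when the call began; what a row does not reach only later rows make up. A row lasts 1/8 s, in which the tool goes at most 62.5 mm and 10.7 degrees, less where a joint would pass 70% of its speed; a pose out of reach is approached as far as the arm can. A call with a gripper value outside its range is refused whole. The fingers move at their own pace and stop on an object; the grip force is fixed at half the most. Time passes only in rows, so rows that repeat a pose let the fingers close. It gives the time, the measured TCP pose, the force and the opening at its end, in the units of the state.
- env.state(): the state, without advancing time (a new reading comes with each control period).
- env.read_camera(name): name is "scene" or "top"; returns a dict with "frame" (420x560x3 uint8, red, green, blue), "fx", "fy", "cx", "cy" (pixels), "xyz" and "rotation" of the camera in the world. Camera axes: x right, y down, z forward; pixel columns grow to the right and rows downward; lengths in mm; the calibration is good to about 2 mm. A picture is of the moment at which its call begins. There is no depth.
- env.job_done(): hands the job in, once; it reports no verdict.
The state is a dict: "t": time; "joints": joint angles; "qvel": joint speeds; "tau": joint torques, N m; "eef_pos": TCP position; "tcp_rot": TCP orientation; "ft_force": force on the tool from outside, world axes, zero at the start; "moment": the same for the moment, N m; "opening": opening from 0.0 (shut) to 1.0 (fully open).
Only numpy, scipy, OpenCV 4.12 (cv2) and the standard library are available. Lean on these libraries where they do the work, as an engineer would, in place of code of your own. Each camera call takes 0.05 s, during which the arm holds its last target.

## Working session

There is one attempt and no reset: what is moved stays moved. The work goes in short steps, Python scripts to look and compute and a tool call to move; the robot and the scene stay as the last step left them, time stands still between calls to the robot, and variables do not carry over. Pictures are saved under pics/ and viewed, and the job is handed in when it is done.

Besides the shell and the picture viewer there is one more tool, called after "Emit:" by a JSON object that holds its "api" and its "payload", one argument or row to a line. apply_moves: Moves the arm, as the interface text tells. Its arguments: {"type":"object","properties":{"offset":{"type":"array"},"yaw":{"type":"array"},"jaw":{"type":"array"}},"required":["offset","yaw","jaw"]}

```bash
ls; mkdir -p pics; python3 - <<'E'
from cell import env
import cv2
s=env.state();print(s, env.grasp_offset)
for n in("scene","top"):
    c=env.read_camera(n);print(n,c["fx"],c["fy"],c["cx"],c["cy"],c["xyz"],c["rotation"])
    cv2.imwrite(f"pics/{n}0.png",c["frame"][:,:,::-1])
E
```

```text
pics
{'t': 0.0, 'joints': array([-1.31660095e+00,  4.91538143e-01,  1.55948649e+00, -3.45930668e-05,
        1.09168196e+00, -1.05600398e-01]), 'qvel': array([ 1.00903039e-04, -4.36621521e-04, -1.09497999e-03, -5.58950114e-05,
        1.17380067e-04,  2.97541572e-04]), 'tau': array([ 1.93759042e-03, -6.12629771e+01, -2.58172345e+01,  6.92745228e-02,
        4.82738181e-02, -8.93820561e-05]), 'eef_pos': array([ 219.98794842, -584.68312523,  176.26231891]), 'tcp_rot': array([-1.64886172,  1.56968196,  1.85254267]), 'ft_force': array([-0.01530758, -0.31641231, -0.33385311]), 'moment': array([-0.06157826, -0.01686308,  0.03435232]), 'opening': 0.9984991183430563} 18.8
scene 399.55385289224614 399.55385289224614 280.0126073922455 204.74594292396057 [-330.52972226  567.9949466   785.70438933] [-2.10988943  0.01655606 -2.13199795]
top 416.70960634388706 416.70960634388706 282.3928112307751 216.21781797749188 [ 272.14295113   40.94432787 1458.45054213] [-2.94802867  0.02210755 -1.58973798]
```

View pics/scene0.png

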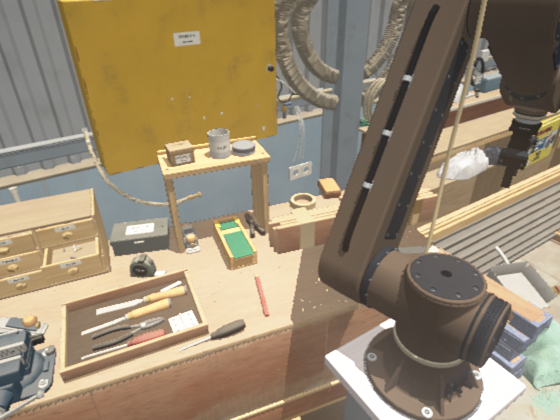

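View pics/top0.png

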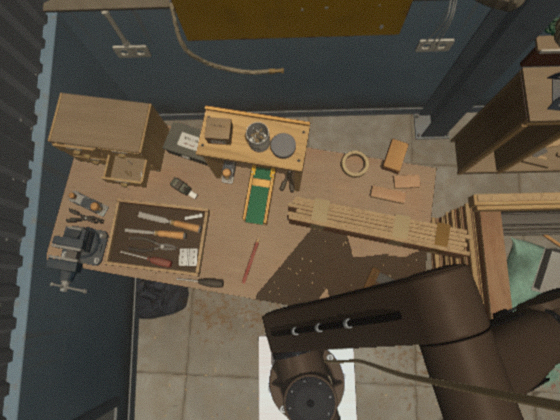

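The top view shows the box at about (258,195), partly under the shelf, with the pencil at (250,262). The scene view shows the box at (235,243). Next I'll enlarge both pictures and set up the calibration helpers.

```bash
cat > h.py <<'E'
import numpy as np,cv2
from scipy.spatial.transform import Rotation as R
from scipy.optimize import least_squares
def rot(r): return R.from_euler('xyz',r).as_matrix()
def proj(c,P):
    p=(np.atleast_2d(P)-c["xyz"])@rot(c["rotation"])
    return np.c_[c["fx"]*p[:,0]/p[:,2]+c["cx"],c["fy"]*p[:,1]/p[:,2]+c["cy"]]
def unproj(c,uv,z):
    uv=np.atleast_2d(uv)
    d=np.c_[(uv[:,0]-c["cx"])/c["fx"],(uv[:,1]-c["cy"])/c["fy"],np.ones(len(uv))]@rot(c["rotation"]).T
    s=(np.asarray(z)-c["xyz"][2])/d[:,2]
    return c["xyz"]+d*s[:,None]
def crop(c,fn,x0,y0,w,h,k):
    f=np.ascontiguousarray(c["frame"][y0:y0+h,x0:x0+w,::-1])
    cv2.imwrite(fn,cv2.resize(f,None,fx=k,fy=k,interpolation=cv2.INTER_CUBIC))
E
python3 - <<'E'
from cell import env
from h import *
c=env.read_camera("top"); crop(c,"pics/t1.png",190,100,130,100,6);crop(c,"pics/t2.png",190,190,130,100,6)
c=env.read_camera("scene"); crop(c,"pics/s1.png",150,200,130,100,6); crop(c,"pics/s2.png",150,125,130,90,6)
E
```

```text
(no output)
```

View pics/t1.png

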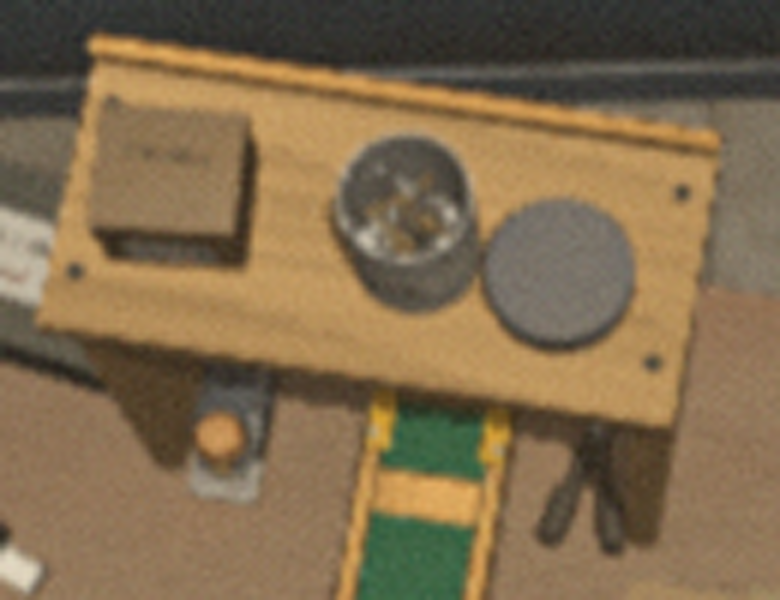

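View pics/t2.png

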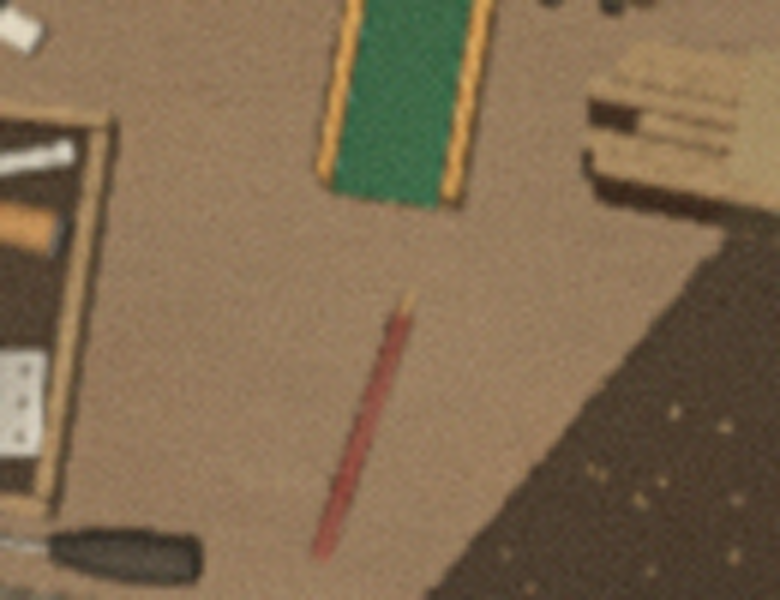

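View pics/s1.png

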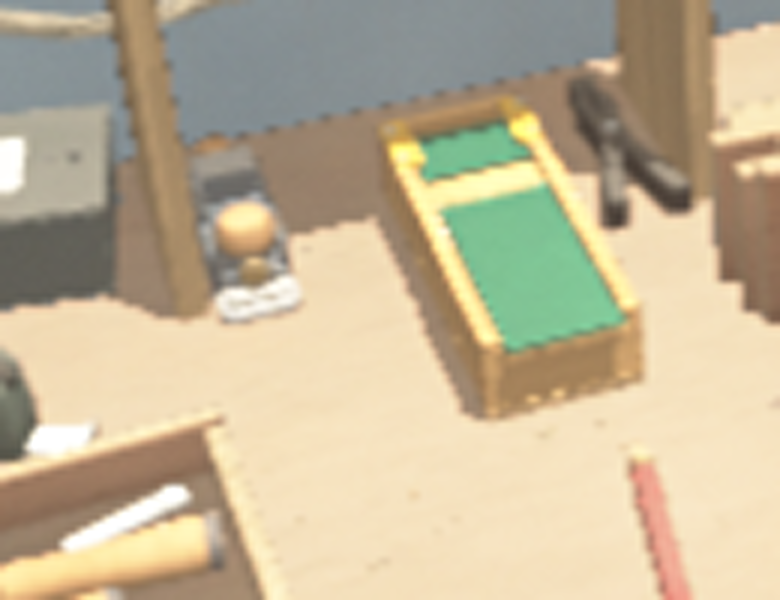

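View pics/s2.png

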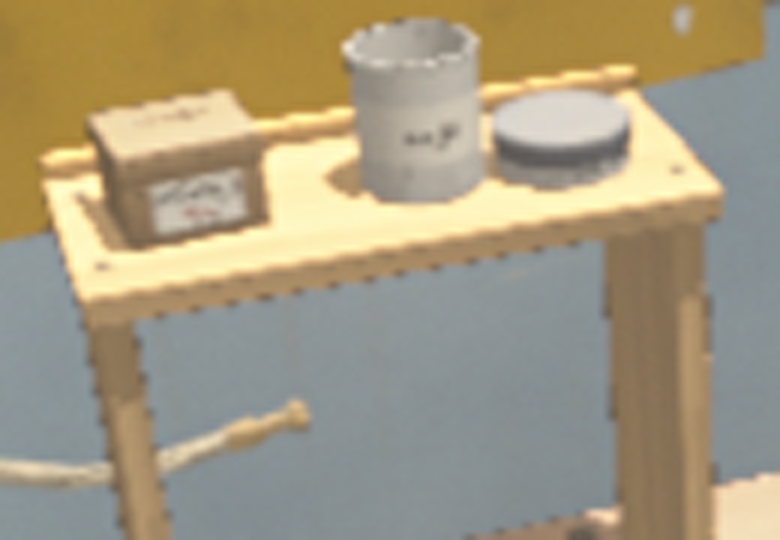

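```bash
python3 - <<'E'
from cell import env
from h import *
T=env.read_camera("top");S=env.read_camera("scene")
def u(c,o,pts,z):
    p=(np.array(pts)+.5)/6-.5+np.array(o); return unproj(c,p,z)[:,:2].round(1).tolist()
t1,t2,s1,s2=(190,100),(190,190),(150,200),(150,125)
print("box front top",u(T,t2,[(318,182),(462,207)],51.5),u(S,s1,[(488,350),(637,315)],51.5))
print("groove f",u(T,t1,[(372,512),(480,525)],50),u(S,s1,[(443,212),(550,183)],50))
print("groove b",u(T,t1,[(378,472),(486,485)],50),u(S,s1,[(425,180),(535,162)],50))
print("lid front",u(T,t2,[(332,188),(437,207)],50),u(S,s1,[(503,352),(625,322)],50))
print("shelf f",u(T,t1,[(38,325),(670,425)],290),u(S,s2,[(90,302),(722,195)],290))
print("pencil",u(T,t2,[(320,557),(411,290)],8),u(S,s1,[(640,455)],8))
E
```

```text
box front top [[538.8, 204.1], [522.3, 121.6]] [[537.7, 207.0], [521.9, 132.3]]
groove f [[663.0, 172.6], [653.6, 109.7]] [[658.8, 174.3], [651.5, 114.0]]
groove b [[687.2, 169.0], [677.7, 105.8]] [[691.7, 169.6], [674.2, 111.5]]
lid front [[535.3, 196.2], [522.9, 136.0]] [[534.0, 200.7], [522.0, 139.2]]
shelf f [[696.0, 314.7], [636.6, 4.8]] [[691.9, 315.6], [630.0, 9.9]]
pencil [[327.7, 208.1], [481.3, 154.6]] [[474.2, 159.6]]
```

The box yaw is about -0.19 rad. The groove is near (671,140), about 11 mm behind the shelf edge, and the pencil runs from (328,208) to (479,156). Moves have no tilt command, so I'll rise into free space and see what the arm does at the edge of its reach. The measured pose becomes the reference for the next call, so any lean picked up there should carry over.

Emit:
{"api": "apply_moves", "payload": {
  "offset": [
    [0, 0, 2.4],
    [0, 0, 4.8],
    [0, 0, 7.2],
    [0, 0, 9.6],
    [0, 0, 12],
    [0, 0, 14.4],
    [0, 0, 16],
    [0, 0, 16]
  ],
  "yaw": [0, 0, 0, 0, 0, 0, 0, 0],
  "jaw": [-1, -1, -1, -1, -1, -1, -1, -1]
}}

```text
t: 1.3
eef_pos: [220.1, -585.0, 579.3]
tcp_rot: [1.467, 1.566, -1.315]
ft_force: [-0.2, -0.5, -1.3]
opening: 0.999
```

```bash
cat > st.py <<'E'
from cell import env
from h import *
s=env.state();M=rot(s["tcp_rot"])
print("t",round(s["t"],2),"q",s["joints"].round(3),"pos",s["eef_pos"].round(1),"F",s["ft_force"].round(1),"op",round(s["opening"],3))
print("tool x",M[:,0].round(3),"jaw y",M[:,1].round(3),"lean",np.arccos(-M[2,0]).round(3),"az of tip-dir",np.arctan2(M[1,0],M[0,0]).round(3))
E
python3 st.py
```

```text
t 1.3 q [-1.317  0.416  0.664  0.     2.057 -0.106] pos [ 220.1 -585.   579.3] F [-0.2 -0.5 -1.3] op 0.999
tool x [ 0.001 -0.004 -1.   ] jaw y [ 0.352 -0.936  0.005] lean 0.005 az of tip-dir -1.315
```

Emit:
{"api": "apply_moves", "payload": {
  "offset": [
    [0, 0, 2.4],
    [0, 0, 4.8],
    [0, 0, 7.2],
    [0, 0, 9.6],
    [0, 0, 12],
    [0, 0, 14.4],
    [0, 0, 16],
    [0, 0, 16]
  ],
  "yaw": [0, 0, 0, 0, 0, 0, 0, 0],
  "jaw": [-1, -1, -1, -1, -1, -1, -1, -1]
}}

```text
t: 2.3
eef_pos: [185.4, -492.8, 742.1]
tcp_rot: [1.549, 1.542, -1.233]
ft_force: [-0.0, -0.7, -1.5]
opening: 0.998
```

```bash
python3 st.py
```

```text
t 2.3 q [-1.338  0.478  0.048  0.006  2.587 -0.122] pos [ 185.4 -492.8  742.1] F [-0.  -0.7 -1.5] op 0.998
tool x [ 0.01  -0.028 -1.   ] jaw y [ 0.352 -0.936  0.029] lean 0.029 az of tip-dir -1.233
```

Emit:
{"api": "apply_moves", "payload": {
  "offset": [
    [0.7, -1.9, 0],
    [1.4, -3.8, 0],
    [2.1, -5.7, 0],
    [2.8, -7.6, 0],
    [3.5, -9.5, 0],
    [4.2, -11.4, 0],
    [4.9, -13.3, 0],
    [5.6, -15.2, 0],
    [6.3, -17.1, 0],
    [7, -19, 0]
  ],
  "yaw": [0, 0, 0, 0, 0, 0, 0, 0, 0, 0],
  "jaw": [-1, -1, -1, -1, -1, -1, -1, -1, -1, -1]
}}

```text
t: 3.55
eef_pos: [259.2, -695.0, 577.9]
tcp_rot: [1.559, 1.509, -1.223]
ft_force: [0.4, 0.8, -0.6]
opening: 1.004
```

```bash
python3 st.py
```

```text
t 3.55 q [-1.305  0.743  0.048  0.007  2.289 -0.089] pos [ 259.2 -695.   577.9] F [ 0.4  0.8 -0.6] op 1.004
tool x [ 0.021 -0.058 -0.998] jaw y [ 0.351 -0.934  0.062] lean 0.062 az of tip-dir -1.223
```

Emit:
{"api": "apply_moves", "payload": {
  "offset": [
    [14.4, -38.5, 43],
    [14.4, -38.5, 43],
    [14.4, -38.5, 43],
    [14.4, -38.5, 43],
    [14.4, -38.5, 43],
    [14.4, -38.5, 43]
  ],
  "yaw": [0, 0, 0, 0, 0, 0],
  "jaw": [-1, -1, -1, -1, -1, -1]
}}

```text
t: 4.3
eef_pos: [259.9, -696.7, 588.1]
tcp_rot: [1.562, 1.474, -1.219]
ft_force: [0.1, -0.5, -0.7]
opening: 1.002
```

```bash
python3 st.py
```

```text
t 4.3 q [-1.306  0.73   0.048  0.011  2.267 -0.088] pos [ 259.9 -696.7  588.1] F [ 0.1 -0.5 -0.7] op 1.002
tool x [ 0.033 -0.091 -0.995] jaw y [ 0.351 -0.932  0.097] lean 0.097 az of tip-dir -1.219
```

Emit:
{"api": "apply_moves", "payload": {
  "offset": [
    [14.4, -38.5, 43],
    [14.4, -38.5, 43]
  ],
  "yaw": [0, 0],
  "jaw": [-1, -1]
}}

```text
t: 4.55
eef_pos: [261.9, -701.8, 595.5]
tcp_rot: [1.563, 1.437, -1.219]
ft_force: [0.1, -0.5, 0.6]
opening: 1.004
```

```bash
python3 st.py
```

```text
t 4.55 q [-1.307  0.722  0.048  0.015  2.238 -0.086] pos [ 261.9 -701.8  595.5] F [ 0.1 -0.5  0.6] op 1.004
tool x [ 0.046 -0.126 -0.991] jaw y [ 0.349 -0.928  0.134] lean 0.134 az of tip-dir -1.219
```

Emit:
{"api": "apply_moves", "payload": {
  "offset": [
    [14.4, -38.5, 43]
  ],
  "yaw": [0],
  "jaw": [-1]
}}

```text
t: 4.68
eef_pos: [264.1, -707.7, 600.7]
tcp_rot: [1.564, 1.404, -1.218]
ft_force: [0.0, -0.1, 0.6]
opening: 0.998
```

```bash
python3 st.py
```

```text
t 4.67 q [-1.307  0.716  0.049  0.019  2.21  -0.084] pos [ 264.1 -707.7  600.7] F [ 0.  -0.1  0.6] op 0.998
tool x [ 0.057 -0.156 -0.986] jaw y [ 0.347 -0.923  0.166] lean 0.167 az of tip-dir -1.218
```

Single out-of-reach rows lean the tool about 0.033 rad per call, top towards the robot. At the moment it leans along the jaw direction. I need the lean across the jaws, so I'll turn the tool by 120° and go on from there.

Emit:
{"api": "apply_moves", "payload": {
  "offset": [
    [-0.7, 1.9, -2],
    [-1.4, 3.8, -4],
    [-1.4, 3.8, -4],
    [-1.4, 3.8, -4],
    [-1.4, 3.8, -4],
    [-1.4, 3.8, -4],
    [-1.4, 3.8, -4],
    [-1.4, 3.8, -4],
    [-1.4, 3.8, -4],
    [-1.4, 3.8, -4],
    [-1.4, 3.8, -4],
    [-1.4, 3.8, -4],
    [-1.4, 3.8, -4],
    [-1.4, 3.8, -4]
  ],
  "yaw": [0, 1.7, 3.4, 5.1, 6.8, 8.5, 10.2, 11.9, 13.6, 15.3, 17, 18.7, 20, 20],
  "jaw": [-1, -1, -1, -1, -1, -1, -1, -1, -1, -1, -1, -1, -1, -1]
}}

```text
t: 6.42
eef_pos: [229.4, -613.2, 500.4]
tcp_rot: [1.561, 1.404, 0.873]
ft_force: [0.3, 0.2, -0.4]
opening: 0.999
```

```bash
python3 st.py
```

```text
t 6.42 q [-1.375  0.488  0.757  0.142  1.998 -2.205] pos [ 229.4 -613.2  500.4] F [ 0.3  0.2 -0.4] op 0.999
tool x [ 0.106  0.127 -0.986] jaw y [0.626 0.762 0.166] lean 0.167 az of tip-dir 0.873
```

Emit:
{"api": "apply_moves", "payload": {
  "offset": [
    [14, -38, 43],
    [14, -38, 43],
    [14, -38, 43],
    [14, -38, 43],
    [14, -38, 43]
  ],
  "yaw": [0, 0, 0, 0, 0],
  "jaw": [-1, -1, -1, -1, -1]
}}

```text
t: 7.05
eef_pos: [256.2, -666.0, 574.8]
tcp_rot: [1.349, 1.417, 0.657]
ft_force: [0.6, 0.4, -0.3]
opening: 1.003
```

```bash
python3 st.py
```

```text
t 7.05 q [-1.357  0.752  0.047  0.206  2.398 -2.087] pos [ 256.2 -666.   574.8] F [ 0.6  0.4 -0.3] op 1.003
tool x [ 0.122  0.094 -0.988] jaw y [0.629 0.763 0.15 ] lean 0.154 az of tip-dir 0.657
```

Emit:
{"api": "apply_moves", "payload": {
  "offset": [
    [14, -38, 43]
  ],
  "yaw": [0],
  "jaw": [-1]
}}

```text
t: 7.18
eef_pos: [259.6, -668.7, 582.0]
tcp_rot: [1.126, 1.421, 0.431]
ft_force: [0.1, 0.4, 0.2]
opening: 1.004
```

Emit:
{"api": "apply_moves", "payload": {
  "offset": [
    [14, -38, 43]
  ],
  "yaw": [0],
  "jaw": [-1]
}}

```text
t: 7.3
eef_pos: [263.0, -672.1, 588.9]
tcp_rot: [0.898, 1.417, 0.2]
ft_force: [-0.2, 0.6, 0.1]
opening: 0.998
```

```bash
python3 st.py
```

```text
t 7.3 q [-1.356  0.733  0.047  0.217  2.347 -2.075] pos [ 263.  -672.1  588.9] F [-0.2  0.6  0.1] op 0.998
tool x [ 0.15   0.03  -0.988] jaw y [0.633 0.764 0.12 ] lean 0.154 az of tip-dir 0.2
```

Emit:
{"api": "apply_moves", "payload": {
  "offset": [
    [14, -38, 43]
  ],
  "yaw": [0],
  "jaw": [-1]
}}

```text
t: 7.42
eef_pos: [266.6, -676.4, 595.0]
tcp_rot: [0.695, 1.405, -0.005]
ft_force: [0.2, -0.6, 0.2]
opening: 1.003
```

Emit:
{"api": "apply_moves", "payload": {
  "offset": [
    [14, -38, 43]
  ],
  "yaw": [0],
  "jaw": [-1]
}}

```text
t: 7.55
eef_pos: [270.2, -681.1, 600.8]
tcp_rot: [0.527, 1.388, -0.175]
ft_force: [0.5, 0.4, 0.5]
opening: 0.997
```

Emit:
{"api": "apply_moves", "payload": {
  "offset": [
    [14, -38, 43]
  ],
  "yaw": [0],
  "jaw": [-1]
}}

```text
t: 7.68
eef_pos: [273.9, -686.0, 606.4]
tcp_rot: [0.395, 1.367, -0.31]
ft_force: [-0.5, 0.4, 0.3]
opening: 1.002
```

Emit:
{"api": "apply_moves", "payload": {
  "offset": [
    [14, -38, 43]
  ],
  "yaw": [0],
  "jaw": [-1]
}}

```text
t: 7.8
eef_pos: [277.7, -691.1, 612.2]
tcp_rot: [0.29, 1.342, -0.418]
ft_force: [0.7, -0.6, 0.3]
opening: 0.998
```

Emit:
{"api": "apply_moves", "payload": {
  "offset": [
    [14, -38, 43]
  ],
  "yaw": [0],
  "jaw": [-1]
}}

```text
t: 7.92
eef_pos: [281.4, -696.4, 618.1]
tcp_rot: [0.206, 1.315, -0.504]
ft_force: [-0.0, 0.6, 0.5]
opening: 1.001
```

Emit:
{"api": "apply_moves", "payload": {
  "offset": [
    [14, -38, 43]
  ],
  "yaw": [0],
  "jaw": [-1]
}}

```text
t: 8.05
eef_pos: [285.3, -702.2, 624.0]
tcp_rot: [0.137, 1.286, -0.575]
ft_force: [0.6, -0.5, -0.5]
opening: 1.001
```

```bash
python3 st.py
```

```text
t 8.05 q [-1.353  0.694  0.048  0.243  2.179 -2.05 ] pos [ 285.3 -702.2  624. ] F [ 0.6 -0.5 -0.5] op 1.001
tool x [ 0.236 -0.153 -0.96 ] jaw y [0.649 0.76  0.038] lean 0.285 az of tip-dir -0.575
```

Emit:
{"api": "apply_moves", "payload": {
  "offset": [
    [14, -38, 43]
  ],
  "yaw": [0],
  "jaw": [-1]
}}

```text
t: 8.18
eef_pos: [289.3, -708.3, 630.1]
tcp_rot: [0.082, 1.255, -0.634]
ft_force: [-0.9, -0.0, -0.9]
opening: 0.999
```

Emit:
{"api": "apply_moves", "payload": {
  "offset": [
    [14, -38, 43]
  ],
  "yaw": [0],
  "jaw": [-1]
}}

```text
t: 8.3
eef_pos: [293.3, -714.7, 636.2]
tcp_rot: [0.035, 1.223, -0.683]
ft_force: [0.7, 0.1, -0.4]
opening: 0.997
```

```bash
python3 st.py
```

```text
t 8.3 q [-1.352  0.685  0.048  0.25   2.117 -2.043] pos [ 293.3 -714.7  636.2] F [ 0.7  0.1 -0.4] op 0.997
tool x [ 0.264 -0.215 -0.94 ] jaw y [0.656 0.754 0.012] lean 0.347 az of tip-dir -0.683
```

One more push should bring the jaw level.

Emit:
{"api": "apply_moves", "payload": {
  "offset": [
    [14, -38, 43]
  ],
  "yaw": [0],
  "jaw": [-1]
}}

```text
t: 8.43
eef_pos: [297.4, -721.5, 642.5]
tcp_rot: [-0.003, 1.19, -0.724]
ft_force: [-0.1, 0.2, -0.9]
opening: 0.999
```

```bash
python3 st.py
```

```text
t 8.43 q [-1.352  0.681  0.048  0.253  2.085 -2.04 ] pos [ 297.4 -721.5  642.5] F [-0.1  0.2 -0.9] op 0.999
tool x [ 0.278 -0.246 -0.928] jaw y [ 0.66   0.751 -0.001] lean 0.38 az of tip-dir -0.724
```

```bash
python3 - <<'E'
from cell import env
from h import *
T=env.read_camera("top");S=env.read_camera("scene")
t1,t2,s1,s2=(190,100),(190,190),(150,200),(150,125)
def P(o,pts): return (np.array(pts)+.5)/6-.5+np.array(o)
d=[]
def add(c,o,kind,z,pts,loc):
    for p,l in zip(P(o,pts),loc): d.append((c,p,kind,np.array([*l,z])))
add(T,t2,0,51.5,[(318,182),(462,207)],[(-107,41.5),(-107,-41.5)])
add(S,s1,0,51.5,[(488,350),(637,315)],[(-107,41.5),(-107,-41.5)])
for c,o,f,b in((T,t1,[(372,512),(480,525)],[(378,472),(486,485)]),(S,s1,[(443,212),(550,183)],[(425,180),(535,162)])):
    add(c,o,1,50,f,[(32.5,31),(32.5,-31)]);add(c,o,1,50,b,[(58.5,31),(58.5,-31)])
add(T,t2,1,50,[(332,188),(437,207)],[(-101.5,31),(-101.5,-31)])
add(S,s1,1,50,[(503,352),(625,322)],[(-101.5,31),(-101.5,-31)])
def res(v,full=False):
    x,y,a,dd=v; out=[]
    for c,p,k,l in d:
        l=l.copy()
        if k: l[0]+=-5.5-dd
        w=np.array([x+np.cos(a)*l[0]-np.sin(a)*l[1],y+np.sin(a)*l[0]+np.cos(a)*l[1],l[2]])
        out.append(proj(c,w)[0]-p)
    return np.array(out) if full else np.ravel(out)
r=least_squares(res,[636,140,-.19,2],loss='soft_l1',f_scale=.7)
print(r.x,np.round(res(r.x,True),2))
# overlay
x,y,a,dd=r.x
def W(l): l=np.array(l,float);return np.c_[x+np.cos(a)*l[:,0]-np.sin(a)*l[:,1],y+np.sin(a)*l[:,0]+np.cos(a)*l[:,1],l[:,2]]
for n,c,o in(("T",T,(210,130)),("S",S,(170,200))):
    k=7;f=cv2.resize(np.ascontiguousarray(c["frame"][o[1]:o[1]+85,o[0]:o[0]+110,::-1]),None,fx=k,fy=k,interpolation=cv2.INTER_CUBIC)
    for q,col in(([(-107,41.5,51.5),(107,41.5,51.5),(107,-41.5,51.5),(-107,-41.5,51.5)],(255,0,0)),([(-107-dd,31,50),(96-dd,31,50),(96-dd,-31,50),(-107-dd,-31,50)],(0,0,255)),([(27-dd,31,50),(53-dd,31,50),(53-dd,-31,50),(27-dd,-31,50)],(255,0,255))):
        p=((proj(c,W(q))-o+.5)*k-.5).astype(int);cv2.polylines(f,[p],True,col,1)
    cv2.imwrite(f"pics/fit{n}.png",f)
E
```

```text
[ 6.35782252e+02  1.47126506e+02 -1.85194497e-01  3.65060975e+00] [[-1.01  0.17]
 [-1.3  -0.16]
 [-0.28 -0.02]
 [ 1.64 -0.89]
 [-0.19 -0.38]
 [-0.77  0.19]
 [ 0.14 -0.77]
 [-0.5  -0.23]
 [-0.47 -0.95]
 [ 0.23 -0.39]
 [ 0.52  0.15]
 [ 0.46 -0.99]
 [-0.5   0.76]
 [-0.29  0.46]
 [ 1.04 -0.1 ]
 [ 0.73 -0.13]]
```

View pics/fitT.png

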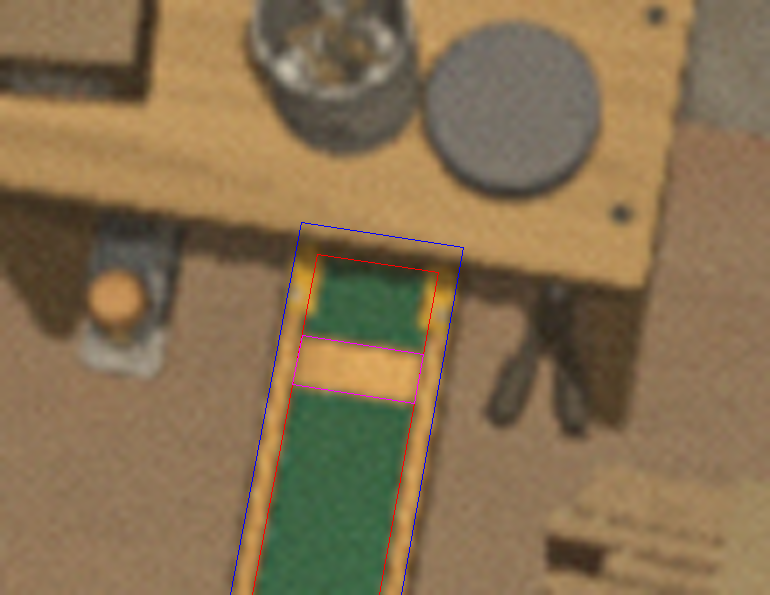

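View pics/fitS.png

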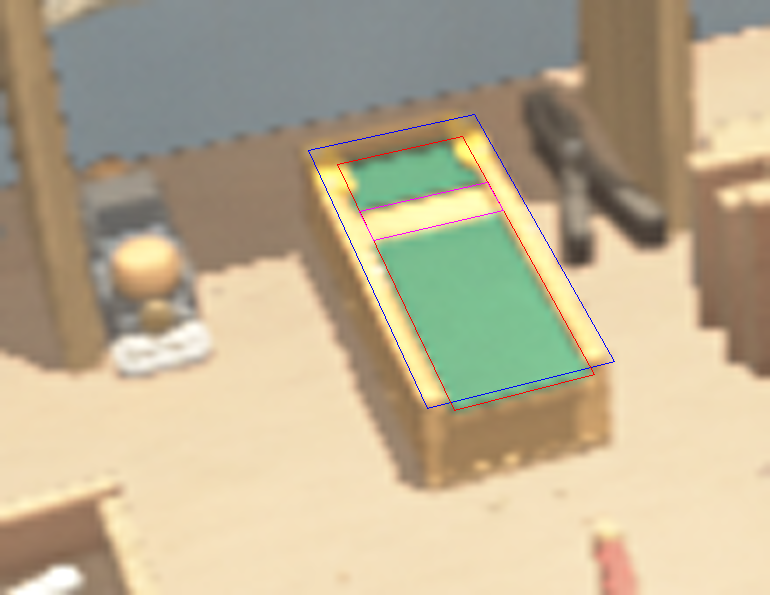

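The lean is 0.38 rad with the jaw level. The fit overlays match the box and groove to about 1 px, which puts the groove near (671.5,140). Next I'll swing to in front of the box with the fingers shut.

Emit:
{"api": "apply_moves", "payload": {
  "offset": [
    [1.4, 2.1, -0.7],
    [2.9, 4.3, -1.4],
    [4.3, 6.4, -2.1],
    [5.7, 8.6, -2.9],
    [7.1, 10.7, -3.6],
    [8.6, 12.9, -4.3],
    [10, 15, -5],
    [9.7, 17.3, -5.5],
    [9.4, 19.5, -6],
    [9.1, 21.8, -6.6],
    [8.8, 24, -7.1],
    [8.5, 26.3, -7.6],
    [8.2, 28.5, -8.1],
    [7.9, 30.8, -8.6],
    [7.6, 33, -9.2],
    [7.3, 35.5, -9.7],
    [7.3, 35.5, -9.7],
    [7.3, 35.5, -9.7],
    [7.3, 35.5, -9.7]
  ],
  "yaw": [0.3, 0.6, 1, 1.3, 1.6, 1.9, 2.3, 2.6, 2.9, 3.3, 3.6, 3.9, 4.2, 4.5, 4.8, 5.13, 5.13, 5.13, 5.13],
  "jaw": [-1, 1, 1, 1, 1, 1, 1, 1, 1, 1, 1, 1, 1, 1, 1, 1, 1, 1, 1]
}}

```text
t: 10.9
eef_pos: [479.9, 165.9, 400.5]
tcp_rot: [-0.004, 1.19, -0.187]
ft_force: [0.9, -0.7, -0.7]
opening: 0.001
```

```bash
python3 st.py
```

```text
t 10.9 q [ 0.311  0.008  1.692 -0.199  1.112 -1.018] pos [479.9 165.9 400.5] F [ 0.9 -0.7 -0.7] op 0.001
tool x [ 0.365 -0.069 -0.929] jaw y [ 0.183  0.983 -0.001] lean 0.38 az of tip-dir -0.187
```

Emit:
{"api": "apply_moves", "payload": {
  "offset": [
    [0.8, -0.1, -2.3],
    [1.6, -0.2, -4.6],
    [2.4, -0.3, -6.9],
    [3, -0.3, -9],
    [3.2, -0.3, -10],
    [5, -0.6, -11.3],
    [6.6, -0.9, -12.3],
    [7.68, -1.04, -12.8],
    [7.68, -1.04, -12.8],
    [7.68, -1.04, -12.8]
  ],
  "yaw": [0, 0, 0, 0, 0, 0, 0, 0, 0, 0],
  "jaw": [1, 1, 1, 1, 1, 1, 1, 1, 1, 1]
}}

```text
t: 12.15
eef_pos: [671.6, 138.8, 80.9]
tcp_rot: [-0.004, 1.19, -0.189]
ft_force: [-0.1, -0.3, 0.1]
opening: 0.005
```

```bash
python3 st.py; python3 - <<'E'
from cell import env
from h import *
S=env.read_camera("scene");crop(S,"pics/s3.png",150,130,130,140,4);T=env.read_camera("top");crop(T,"pics/t3.png",190,100,130,140,4)
import cv2
a=cv2.imread("pics/s3.png");b=cv2.imread("pics/t3.png");cv2.imwrite("pics/st3.png",cv2.resize(np.hstack([a,b]),None,fx=.75,fy=.75))
E
```

```text
t 12.15 q [ 0.166  0.572  1.785 -0.306  0.443 -0.966] pos [671.6 138.8  80.9] F [-0.1 -0.3  0.1] op 0.005
tool x [ 0.365 -0.07  -0.929] jaw y [ 0.184  0.983 -0.002] lean 0.38 az of tip-dir -0.189
```

View pics/st3.png

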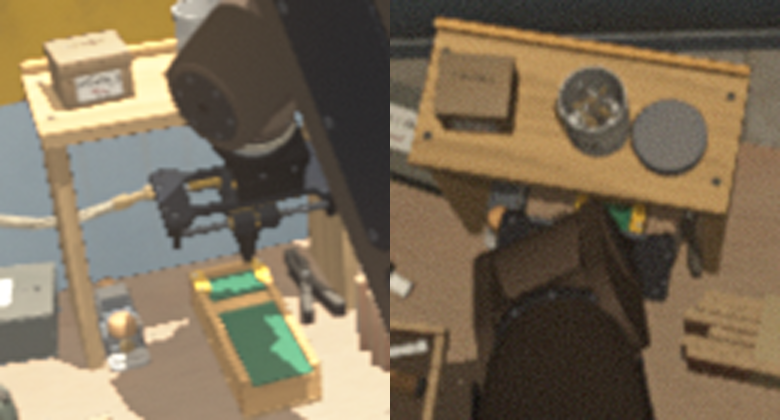

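```bash
python3 - <<'E'
from cell import env
from h import *
S=env.read_camera("scene");p=env.state()["eef_pos"];print(proj(S,p),proj(S,[671.5,140.2,46]))
f=cv2.resize(np.ascontiguousarray(S["frame"][180:270,185:285,::-1]),None,fx=7,fy=7,interpolation=cv2.INTER_CUBIC)
for w in(p,[671.5,140.2,46]):
    u=((proj(S,w)[0]-[185,180]+.5)*7-.5).astype(int);cv2.circle(f,tuple(map(int,u)),4,(0,0,255),1)
cv2.imwrite("pics/s4.png",f)
E
```

```text
[[230.61311793 221.58430848]] [[231.36419032 230.70679124]]
```

View pics/s4.png

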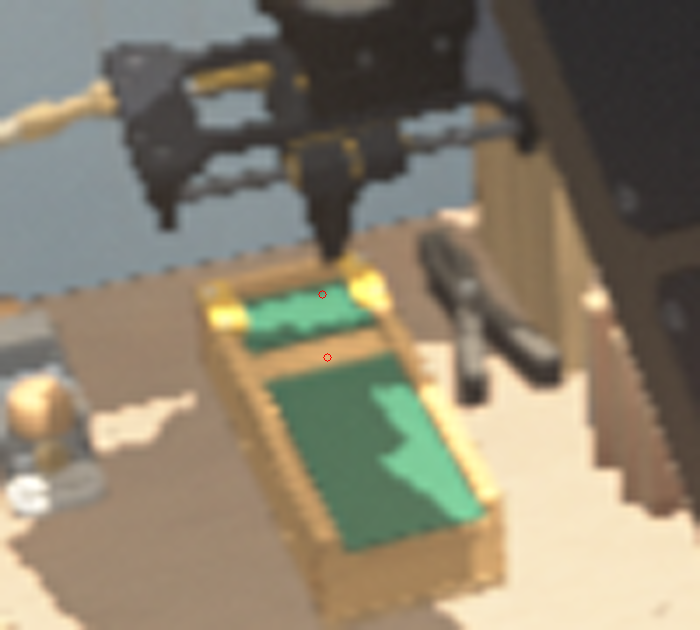

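```bash
python3 - <<'E'
from cell import env
from h import *
S=env.read_camera("scene")
f=S["frame"][195:245,205:255,::-1]
f=np.clip(f.astype(float)*1.3,0,255).astype('uint8')
f=cv2.resize(np.ascontiguousarray(f),None,fx=12,fy=12,interpolation=cv2.INTER_NEAREST)
s=env.state();M=rot(s["tcp_rot"])
for k in(0,18.8,78):
    u=((proj(S,s["eef_pos"]-M[:,0]*k)[0]-[205,195]+.5)*12).astype(int);cv2.circle(f,tuple(map(int,u)),5,(0,0,255),1)
cv2.imwrite("pics/s5.png",f)
E
```

```text
(no output)
```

View pics/s5.png

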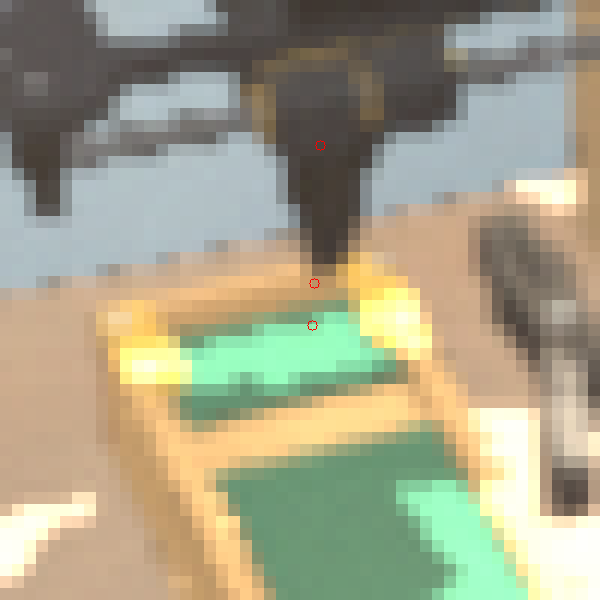

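```bash
python3 - <<'E'
from cell import env
from h import *
S=env.read_camera("scene")
o=np.array([170,140]);k=6
f=cv2.resize(np.ascontiguousarray(np.clip(S["frame"][o[1]:o[1]+100,o[0]:o[0]+130,::-1]*1.4,0,255).astype('uint8')),None,fx=k,fy=k,interpolation=cv2.INTER_CUBIC)
s=env.state();M=rot(s["tcp_rot"]);p=s["eef_pos"]
def dot(w,col):
    u=((proj(S,w)[0]-o+.5)*k).astype(int);cv2.circle(f,tuple(map(int,u)),4,col,-1)
for y in(-47,0,47): dot(p+M[:,1]*y,(0,0,255))
for y in(-90,0,90):
  for z in(-37,37): dot(p-M[:,0]*78+M[:,1]*y+M[:,2]*z,(255,0,255))
cv2.imwrite("pics/s6.png",f)
E
```

```text
(no output)
```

View pics/s6.png

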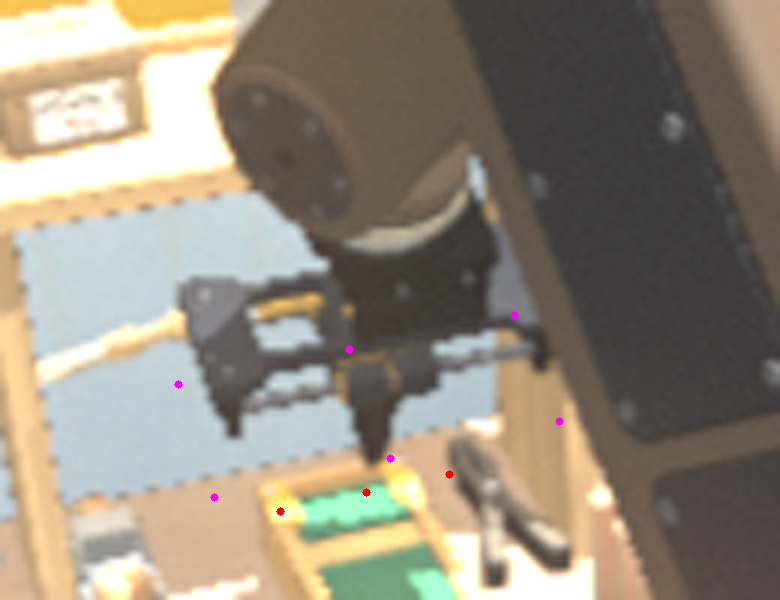

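The visible fingertip sits about 5 px above the projected TCP. I'll descend gently and watch the force and the picture.

Emit:
{"api": "apply_moves", "payload": {
  "offset": [
    [0, 0, -0.4],
    [0, 0, -0.8],
    [0, 0, -1.04],
    [0, 0, -1.04]
  ],
  "yaw": [0, 0, 0, 0],
  "jaw": [1, 1, 1, 1]
}}

```text
t: 12.9
eef_pos: [671.3, 140.0, 54.4]
tcp_rot: [-0.004, 1.191, -0.187]
ft_force: [-0.8, -0.5, 1.0]
opening: 0.004
```

```bash
cat > z.py <<'E'
import sys
from cell import env
from h import *
fn,x0,y0,w,hh,k=sys.argv[1],*map(int,sys.argv[2:7])
S=env.read_camera(sys.argv[7] if len(sys.argv)>7 else "scene")
f=cv2.resize(np.ascontiguousarray(np.clip(S["frame"][y0:y0+hh,x0:x0+w,::-1]*1.2,0,255).astype('uint8')),None,fx=k,fy=k,interpolation=cv2.INTER_CUBIC)
u=((proj(S,env.state()["eef_pos"])[0]-[x0,y0]+.5)*k).astype(int);cv2.circle(f,tuple(map(int,u)),3,(0,0,255),-1)
cv2.imwrite("pics/"+fn,f)
E
python3 st.py; python3 z.py s7.png 185 180 80 75 8
```

```text
t 12.9 q [ 0.168  0.61   1.803 -0.346  0.39  -0.922] pos [671.3 140.   54.4] F [-0.8 -0.5  1. ] op 0.004
tool x [ 0.364 -0.069 -0.929] jaw y [ 0.182  0.983 -0.002] lean 0.38 az of tip-dir -0.187
```

View pics/s7.png

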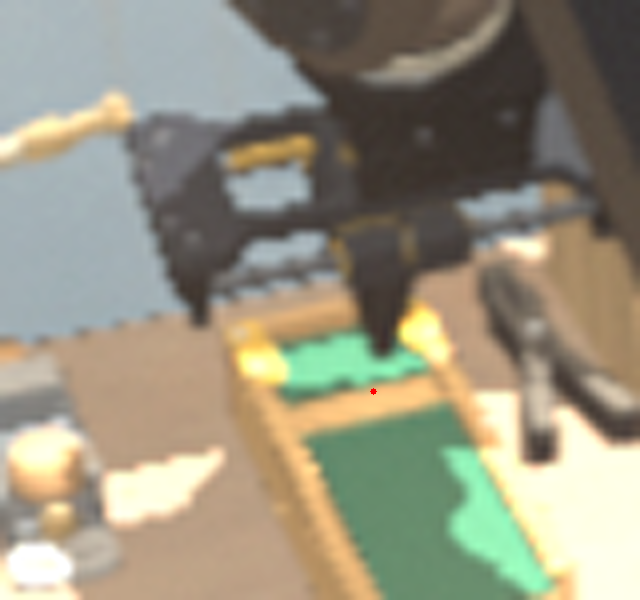

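Emit:
{"api": "apply_moves", "payload": {
  "offset": [
    [0, 0, -0.1],
    [0, 0, -0.15],
    [0, 0, -0.15]
  ],
  "yaw": [0, 0, 0],
  "jaw": [1, 1, 1]
}}

```text
t: 13.32
eef_pos: [671.5, 140.0, 51.1]
tcp_rot: [-0.004, 1.19, -0.187]
ft_force: [0.5, 0.5, -0.2]
opening: -0.003
```

Emit:
{"api": "apply_moves", "payload": {
  "offset": [
    [0, 0, -0.06],
    [0, 0, -0.06]
  ],
  "yaw": [0, 0],
  "jaw": [1, 1]
}}

```text
t: 13.58
eef_pos: [671.5, 140.0, 49.5]
tcp_rot: [-0.004, 1.19, -0.187]
ft_force: [0.5, 0.0, 0.1]
opening: 0.008
```

Emit:
{"api": "apply_moves", "payload": {
  "offset": [
    [0, 0, -0.06],
    [0, 0, -0.06]
  ],
  "yaw": [0, 0],
  "jaw": [1, 1]
}}

```text
t: 13.82
eef_pos: [671.4, 139.9, 47.9]
tcp_rot: [-0.004, 1.19, -0.187]
ft_force: [-0.1, -0.4, 0.5]
opening: 0.006
```

Emit:
{"api": "apply_moves", "payload": {
  "offset": [
    [0, 0, -0.06],
    [0, 0, -0.06]
  ],
  "yaw": [0, 0],
  "jaw": [1, 1]
}}

```text
t: 14.08
eef_pos: [671.4, 140.0, 46.2]
tcp_rot: [-0.004, 1.191, -0.187]
ft_force: [0.8, 0.5, -0.6]
opening: 0.005
```

```bash
python3 z.py s8.png 205 200 60 55 11
```

```text
(no output)
```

View pics/s8.png

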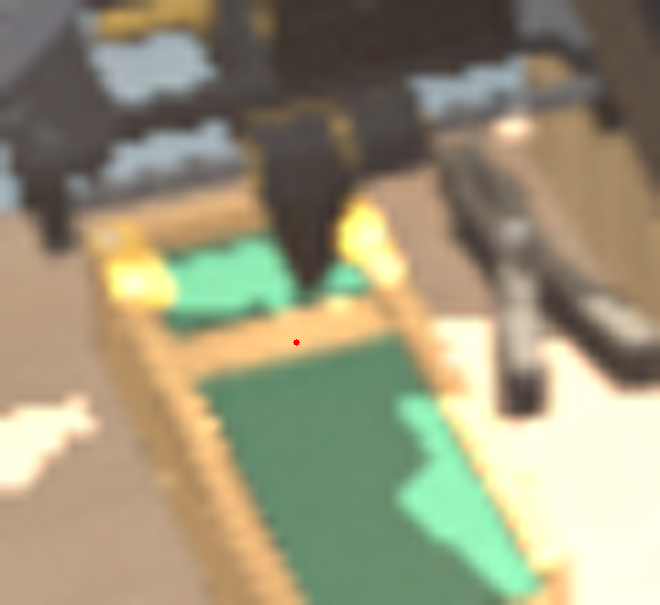

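```bash
python3 - <<'E'
from cell import env
from h import *
S=env.read_camera("scene")
p=(np.array([[312,290]])+.5)/11-.5+[205,200]
for z in(46,55,65,70,75):print(unproj(S,p,z).round(1))
s=env.state();M=rot(s["tcp_rot"])
for k in(0,10,20,26):print(k,(s["eef_pos"]-k*M[:,0]).round(1),proj(S,s["eef_pos"]-k*M[:,0])-p)
E
```

```text
[[694.  123.4  46. ]]
[[681.5 128.8  55. ]]
[[667.7 134.9  65. ]]
[[660.8 137.9  70. ]]
[[653.8 140.9  75. ]]
0 [671.4 140.   46.4] [[-1.48592653  4.68795202]]
10 [667.8 140.7  55.7] [[-1.40532275  2.92787621]]
20 [664.1 141.4  65. ] [[-1.32375054  1.14665347]]
26 [662.  141.8  70.5] [[-1.27433508  0.06761018]]
```

The picture says the real tip is about 20–25 mm short of the reported TCP along the tool axis. I'll shift 8 mm forward along the box, still inside the groove either way, and feel downward.

Emit:
{"api": "apply_moves", "payload": {
  "offset": [
    [0, 0, 0.24],
    [0.32, -0.06, 0.24],
    [0.32, -0.06, 0],
    [0.32, -0.06, -0.16],
    [0.32, -0.06, -0.16]
  ],
  "yaw": [0, 0, 0, 0, 0],
  "jaw": [1, 1, 1, 1, 1]
}}

```text
t: 14.8
eef_pos: [679.0, 138.4, 41.6]
tcp_rot: [-0.005, 1.192, -0.188]
ft_force: [-0.6, 0.5, -0.2]
opening: 0.006
```

Emit:
{"api": "apply_moves", "payload": {
  "offset": [
    [0, 0, -0.16],
    [0, 0, -0.16]
  ],
  "yaw": [0, 0],
  "jaw": [1, 1]
}}

```text
t: 15.05
eef_pos: [678.8, 138.4, 37.2]
tcp_rot: [-0.006, 1.192, -0.189]
ft_force: [0.5, 0.6, -0.6]
opening: 0.008
```

```bash
python3 st.py;python3 z.py s9.png 205 200 60 55 11
```

```text
t 15.05 q [ 0.163  0.643  1.795 -0.362  0.368 -0.909] pos [678.8 138.4  37.2] F [ 0.5  0.6 -0.6] op 0.008
tool x [ 0.363 -0.069 -0.929] jaw y [ 0.182  0.983 -0.002] lean 0.379 az of tip-dir -0.189
```

View pics/s9.png

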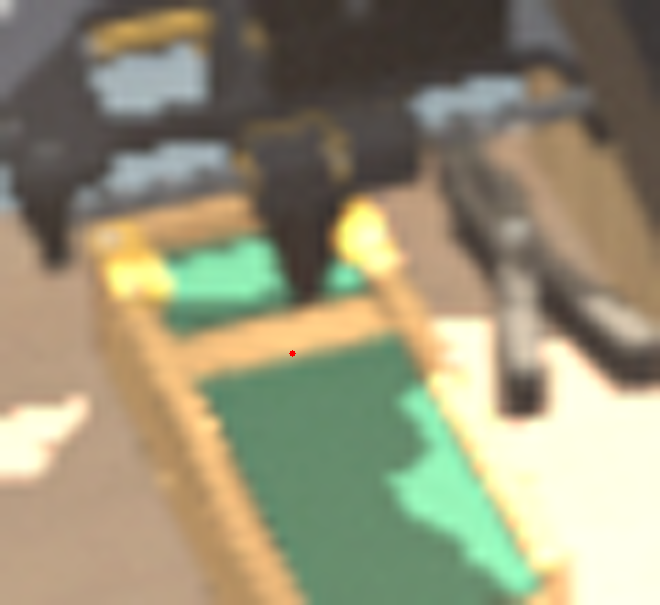

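Emit:
{"api": "apply_moves", "payload": {
  "offset": [
    [0, 0, -0.16],
    [0, 0, -0.16]
  ],
  "yaw": [0, 0],
  "jaw": [1, 1]
}}

```text
t: 15.35
eef_pos: [678.7, 138.4, 33.0]
tcp_rot: [-0.006, 1.192, -0.189]
ft_force: [0.9, -0.4, 0.5]
opening: 0.003
```

Emit:
{"api": "apply_moves", "payload": {
  "offset": [
    [0, 0, -0.08],
    [0, 0, -0.08]
  ],
  "yaw": [0, 0],
  "jaw": [1, 1]
}}

```text
t: 15.6
eef_pos: [678.7, 138.3, 30.8]
tcp_rot: [-0.006, 1.193, -0.189]
ft_force: [-1.1, 0.3, 0.2]
opening: 0.002
```

Emit:
{"api": "apply_moves", "payload": {
  "offset": [
    [0, 0, -0.08],
    [0, 0, -0.08]
  ],
  "yaw": [0, 0],
  "jaw": [1, 1]
}}

```text
t: 15.85
eef_pos: [678.6, 138.3, 28.7]
tcp_rot: [-0.007, 1.193, -0.189]
ft_force: [0.4, 0.7, 0.1]
opening: 0.004
```

Emit:
{"api": "apply_moves", "payload": {
  "offset": [
    [0, 0, -0.08],
    [0, 0, -0.08]
  ],
  "yaw": [0, 0],
  "jaw": [1, 1]
}}

```text
t: 16.1
eef_pos: [678.5, 138.3, 26.5]
tcp_rot: [-0.007, 1.193, -0.19]
ft_force: [-0.1, -0.4, -0.1]
opening: 0.008
```

```bash
python3 st.py;python3 z.py s10.png 205 200 60 55 11
```

```text
t 16.1 q [ 0.163  0.659  1.801 -0.382  0.349 -0.887] pos [678.5 138.3  26.5] F [-0.1 -0.4 -0.1] op 0.008
tool x [ 0.362 -0.069 -0.93 ] jaw y [ 0.182  0.983 -0.003] lean 0.378 az of tip-dir -0.19
```

View pics/s10.png

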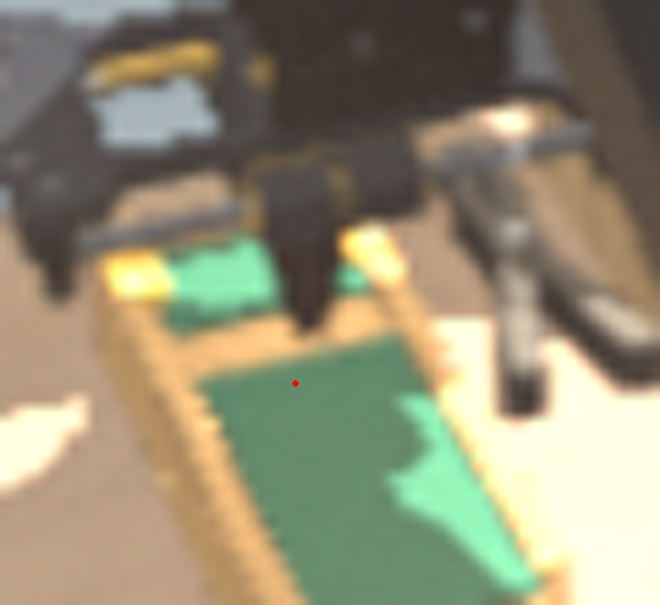

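Emit:
{"api": "apply_moves", "payload": {
  "offset": [
    [0, 0, -0.08],
    [0, 0, -0.08]
  ],
  "yaw": [0, 0],
  "jaw": [1, 1]
}}

```text
t: 16.4
eef_pos: [678.5, 138.3, 24.4]
tcp_rot: [-0.007, 1.193, -0.19]
ft_force: [-0.2, -0.1, 0.0]
opening: 0.006
```

Emit:
{"api": "apply_moves", "payload": {
  "offset": [
    [0, 0, -0.08],
    [0, 0, -0.08]
  ],
  "yaw": [0, 0],
  "jaw": [1, 1]
}}

```text
t: 16.65
eef_pos: [678.4, 138.3, 22.2]
tcp_rot: [-0.007, 1.194, -0.19]
ft_force: [-0.4, 0.5, 0.2]
opening: 0.007
```

```bash
python3 st.py;python3 z.py s11.png 205 200 60 55 11
```

```text
t 16.65 q [ 0.163  0.665  1.803 -0.391  0.341 -0.878] pos [678.4 138.3  22.2] F [-0.4  0.5  0.2] op 0.007
tool x [ 0.362 -0.07  -0.93 ] jaw y [ 0.182  0.983 -0.003] lean 0.377 az of tip-dir -0.19
```

View pics/s11.png

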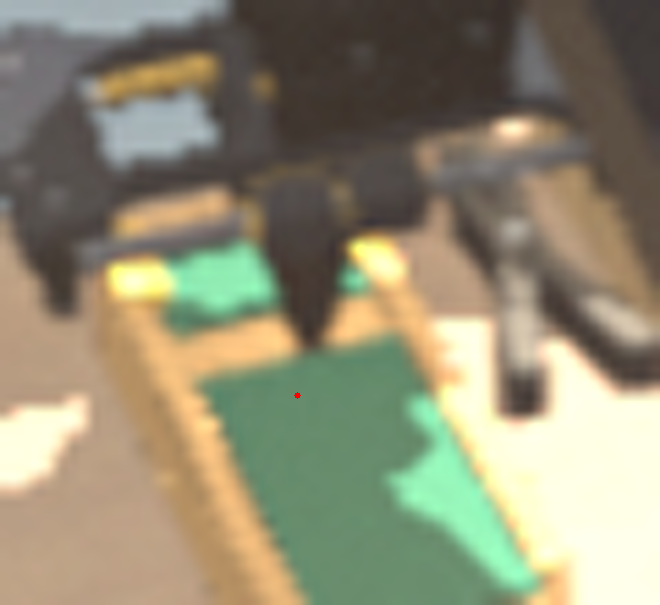

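```bash
python3 - <<'E'
from cell import env
from h import *
S=env.read_camera("scene")
p=(np.array([[312,350]])+.5)/11-.5+[205,200]
for z in(44,46,50,55,60):print(unproj(S,p,z).round(1))
s=env.state();M=rot(s["tcp_rot"])
for k in(18,22,26,30,34):print(k,(s["eef_pos"]-k*M[:,0]).round(1),proj(S,s["eef_pos"]-k*M[:,0])-p)
E
```

```text
[[668.  136.5  44. ]]
[[665.3 137.7  46. ]]
[[659.9 140.   50. ]]
[[653.2 142.9  55. ]]
[[646.5 145.8  60. ]]
18 [671.9 139.5  39.1] [[-1.25166004  0.9665372 ]]
22 [670.5 139.8  42.8] [[-1.22132733  0.26892674]]
26 [669.  140.1  46.5] [[-1.1908506  -0.43199579]]
30 [667.6 140.4  50.2] [[-1.16022883 -1.13625403]]
34 [666.1 140.6  53.9] [[-1.12946099 -1.84387185]]
```

Emit:
{"api": "apply_moves", "payload": {
  "offset": [
    [0, 0, -0.06],
    [0, 0, -0.06]
  ],
  "yaw": [0, 0],
  "jaw": [1, 1]
}}

```text
t: 17.0
eef_pos: [678.4, 138.3, 20.7]
tcp_rot: [-0.007, 1.194, -0.19]
ft_force: [0.4, 0.8, -0.1]
opening: 0.005
```

Emit:
{"api": "apply_moves", "payload": {
  "offset": [
    [0, 0, -0.06],
    [0, 0, -0.06]
  ],
  "yaw": [0, 0],
  "jaw": [1, 1]
}}

```text
t: 17.25
eef_pos: [678.5, 138.3, 19.2]
tcp_rot: [-0.007, 1.193, -0.19]
ft_force: [-0.1, -0.2, 0.8]
opening: 0.007
```

Emit:
{"api": "apply_moves", "payload": {
  "offset": [
    [0, 0, -0.06],
    [0, 0, -0.06]
  ],
  "yaw": [0, 0],
  "jaw": [1, 1]
}}

```text
t: 17.5
eef_pos: [678.7, 138.4, 18.7]
tcp_rot: [-0.006, 1.192, -0.189]
ft_force: [-4.1, -0.5, 9.0]
opening: 0.002
```

Emit:
{"api": "apply_moves", "payload": {
  "offset": [
    [0, 0, -0.06],
    [0, 0, -0.06]
  ],
  "yaw": [0, 0],
  "jaw": [1, 1]
}}

```text
t: 17.75
eef_pos: [678.9, 138.4, 18.5]
tcp_rot: [-0.006, 1.191, -0.189]
ft_force: [-7.0, -0.4, 14.3]
opening: 0.006
```

```bash
python3 st.py;python3 z.py s12.png 205 200 60 55 11
```

```text
t 17.75 q [ 0.163  0.671  1.806 -0.404  0.331 -0.864] pos [678.9 138.4  18.5] F [-7.  -0.4 14.3] op 0.006
tool x [ 0.364 -0.07  -0.929] jaw y [ 0.182  0.983 -0.002] lean 0.38 az of tip-dir -0.189
```

View pics/s12.png

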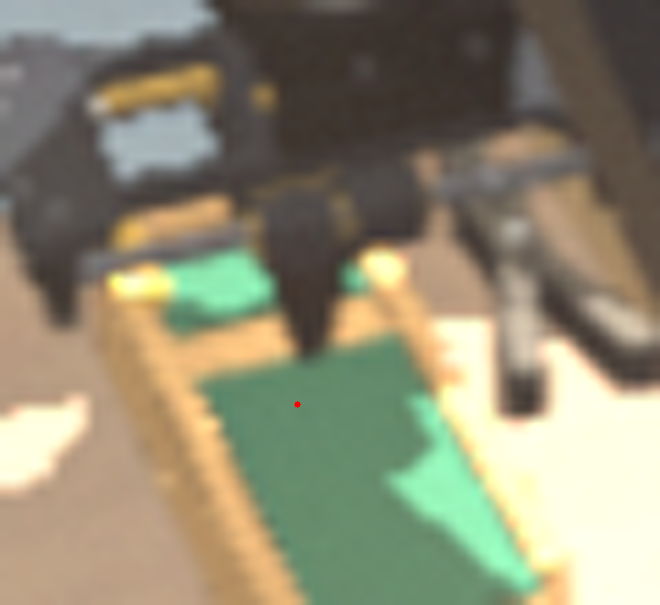

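Contact came at 14 N, and the tip is in the groove in the picture, at (312,352). The real fingertip is therefore about 28 mm short of the reported TCP. Now I'll pull along the box axis.

Emit:
{"api": "apply_moves", "payload": {
  "offset": [
    [-0.2, 0.04, 0.01],
    [-0.4, 0.08, 0.01],
    [-0.6, 0.115, 0.01],
    [-0.8, 0.15, 0.01],
    [-0.8, 0.15, 0.01]
  ],
  "yaw": [0, 0, 0, 0, 0],
  "jaw": [1, 1, 1, 1, 1]
}}

```text
t: 18.42
eef_pos: [658.6, 142.3, 18.9]
tcp_rot: [-0.006, 1.191, -0.189]
ft_force: [0.3, 0.4, 5.5]
opening: 0.004
```

```bash
python3 st.py;python3 z.py s13.png 195 195 80 70 8
```

```text
t 18.43 q [ 0.176  0.653  1.853 -0.451  0.308 -0.804] pos [658.6 142.3  18.9] F [0.3 0.4 5.5] op 0.004
tool x [ 0.364 -0.07  -0.929] jaw y [ 0.182  0.983 -0.002] lean 0.38 az of tip-dir -0.189
```

View pics/s13.png

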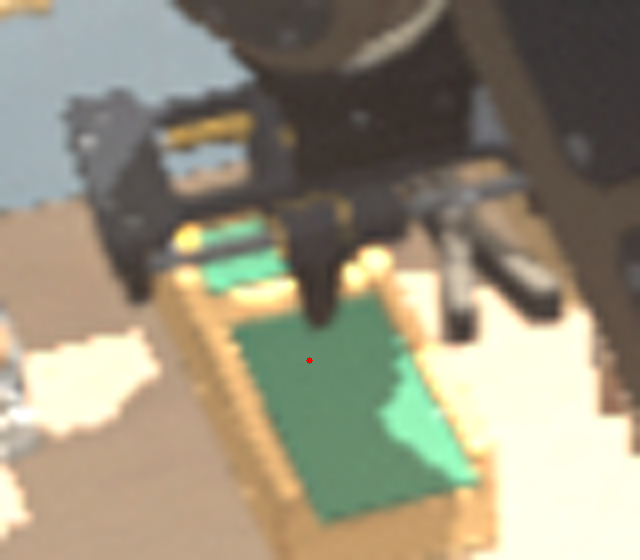

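```bash
python3 - <<'E'
from cell import env
from h import *
S=env.read_camera("scene");x,y,a=635.8,147.1,-.187
o=(205,205);k=9
f=cv2.resize(np.ascontiguousarray(np.clip(S["frame"][o[1]:o[1]+65,o[0]:o[0]+65,::-1]*1.2,0,255).astype('uint8')),None,fx=k,fy=k,interpolation=cv2.INTER_CUBIC)
def W(l): l=np.array(l,float);return np.c_[x+np.cos(a)*l[:,0]-np.sin(a)*l[:,1],y+np.sin(a)*l[:,0]+np.cos(a)*l[:,1],l[:,2]]
for dd,col in((3.6,(255,0,0)),(16,(0,0,255))):
    for q in([(-107-dd,31,50),(-107-dd,-31,50)],[(27-dd,31,50),(27-dd,-31,50)]):
        p=((proj(S,W(q))-o+.5)*k-.5).astype(int);cv2.polylines(f,[p],False,col,1)
cv2.imwrite("pics/s14.png",f)
E
```

```text
(no output)
```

View pics/s14.png

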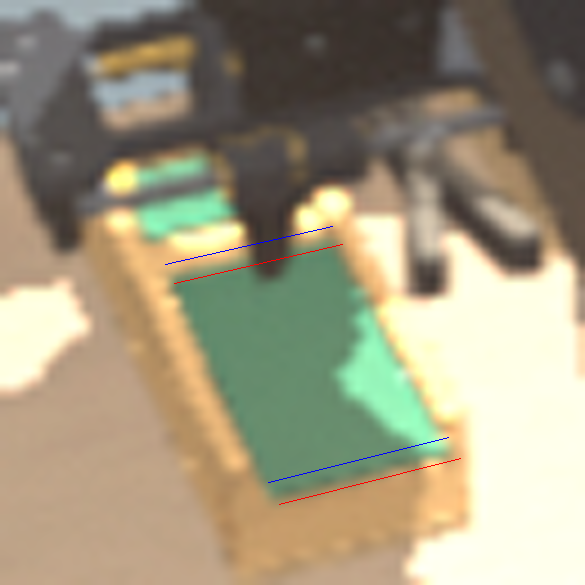

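The lid has come out to about 12 mm. The tip's low corner was resting on the lid just in front of the groove and partly slipped, so I'll lift, move back 17 mm and set it properly in the groove.

Emit:
{"api": "apply_moves", "payload": {
  "offset": [
    [0, 0, 0.32],
    [0.3, -0.06, 0.36],
    [0.67, -0.13, 0.36],
    [0.67, -0.13, 0.1],
    [0.67, -0.13, -0.1],
    [0.67, -0.13, -0.1]
  ],
  "yaw": [0, 0, 0, 0, 0, 0],
  "jaw": [1, 1, 1, 1, 1, 1]
}}

```text
t: 19.27
eef_pos: [675.5, 138.9, 15.9]
tcp_rot: [-0.006, 1.191, -0.189]
ft_force: [0.6, 0.3, 1.1]
opening: 0.007
```

Emit:
{"api": "apply_moves", "payload": {
  "offset": [
    [0, 0, -0.06],
    [0, 0, -0.06]
  ],
  "yaw": [0, 0],
  "jaw": [1, 1]
}}

```text
t: 19.52
eef_pos: [675.7, 139.0, 14.9]
tcp_rot: [-0.006, 1.19, -0.188]
ft_force: [0.2, -0.5, 7.2]
opening: 0.003
```

```bash
python3 st.py;python3 z.py s15.png 205 200 60 55 11
```

```text
t 19.52 q [ 0.165  0.674  1.815 -0.422  0.319 -0.844] pos [675.7 139.   14.9] F [ 0.2 -0.5  7.2] op 0.003
tool x [ 0.365 -0.07  -0.928] jaw y [ 0.182  0.983 -0.002] lean 0.381 az of tip-dir -0.188
```

View pics/s15.png

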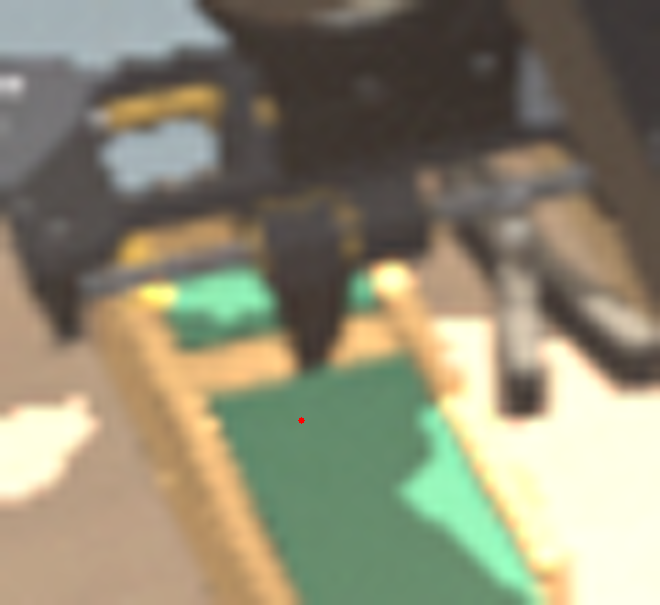

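Contact came at 14.9, the height predicted for the groove floor. Now I'll pull the lid out.

Emit:
{"api": "apply_moves", "payload": {
  "offset": [
    [-0.3, 0.06, 0],
    [-0.6, 0.115, 0],
    [-0.9, 0.17, 0],
    [-1.2, 0.23, 0],
    [-1.5, 0.285, 0],
    [-1.8, 0.34, 0],
    [-2.1, 0.4, 0],
    [-2.4, 0.455, 0],
    [-2.7, 0.51, 0],
    [-2.95, 0.56, 0],
    [-2.95, 0.56, 0]
  ],
  "yaw": [0, 0, 0, 0, 0, 0, 0, 0, 0, 0, 0],
  "jaw": [1, 1, 1, 1, 1, 1, 1, 1, 1, 1, 1]
}}

```text
t: 20.95
eef_pos: [601.0, 153.1, 14.8]
tcp_rot: [-0.007, 1.191, -0.189]
ft_force: [-1.9, -0.2, 7.8]
opening: 0.004
```

```bash
python3 st.py;python3 z.py s16.png 195 195 90 80 8
```

```text
t 20.95 q [ 0.216  0.614  1.983 -0.656  0.242 -0.557] pos [601.  153.1  14.8] F [-1.9 -0.2  7.8] op 0.004
tool x [ 0.364 -0.07  -0.929] jaw y [ 0.182  0.983 -0.003] lean 0.38 az of tip-dir -0.189
```

View pics/s16.png

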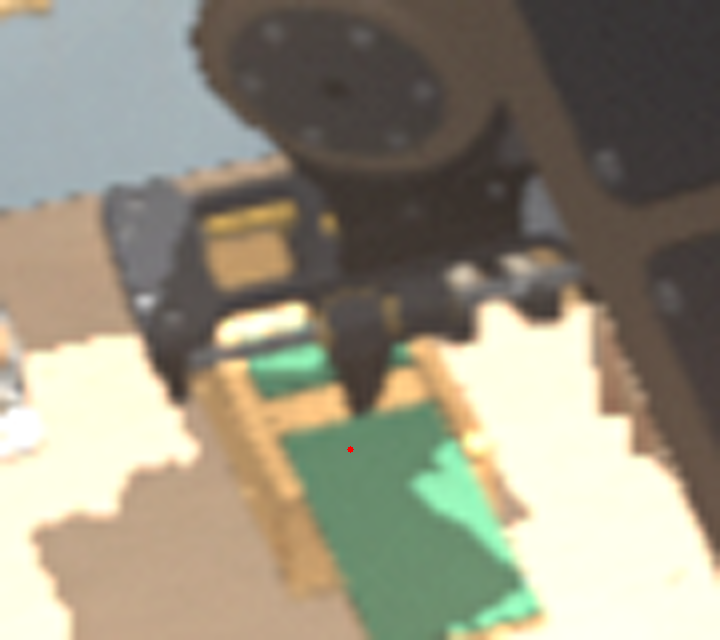

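The lid is out by about 80 mm and behind its keepers no longer. The lean has done its job, and nearer the robot it would run the wrist close to its limits. I'll back off and take the lean out again: yaw 180°, then push out the same way.

Emit:
{"api": "apply_moves", "payload": {
  "offset": [
    [0, 0, 0.8],
    [0, 0, 1.8],
    [-0.6, 0.1, 3.6],
    [-1.6, 0.3, 5.4],
    [-2.4, 0.4, 7.9],
    [-3.2, 0.4, 10.4],
    [-4, 0.5, 12.9],
    [-4.8, 0.5, 15.4],
    [-4.8, 0.5, 15.4],
    [-4.8, 0.5, 15.4]
  ],
  "yaw": [0, 0, 0, 0, 0, 0, 0, 0, 0, 0],
  "jaw": [1, 1, 1, 1, 1, 1, 1, 1, 1, 1]
}}

```text
t: 22.25
eef_pos: [480.4, 165.5, 399.0]
tcp_rot: [-0.008, 1.192, -0.191]
ft_force: [0.1, 0.3, -1.1]
opening: 0.005
```

```bash
python3 st.py;python3 z.py s17.png 185 185 100 100 6; python3 z.py t17.png 200 130 100 90 7 top
```

```text
t 22.25 q [ 0.31   0.01   1.693 -0.199  1.111 -1.019] pos [480.4 165.5 399. ] F [ 0.1  0.3 -1.1] op 0.005
tool x [ 0.363 -0.07  -0.929] jaw y [ 0.182  0.983 -0.003] lean 0.379 az of tip-dir -0.191
```

View pics/s17.png

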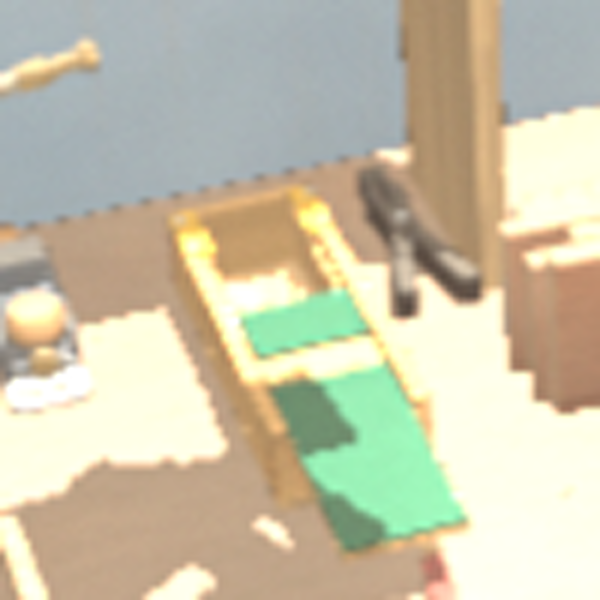

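Emit:
{"api": "apply_moves", "payload": {
  "offset": [
    [0.3, -2.3, 0.5],
    [0.6, -4.6, 1],
    [0.9, -6.9, 1.6],
    [1.2, -9.2, 2.1],
    [1.5, -11.5, 2.6],
    [1.8, -13.8, 3.1],
    [2.1, -16.1, 3.6],
    [2.4, -18.3, 4.2],
    [2.7, -20.6, 4.7],
    [1.3, -22.7, 5.1],
    [-0.1, -24.9, 5.5],
    [-1.5, -27, 5.9],
    [-2.9, -29.1, 6.3],
    [-4.3, -31.2, 6.7],
    [-5.7, -33.4, 7.1],
    [-7, -35, 7.6],
    [-7, -35, 7.6],
    [-7, -35, 7.6],
    [-7, -35, 7.6]
  ],
  "yaw": [-1.7, -3.4, -5.1, -6.8, -8.5, -10.2, -11.9, -13.6, -15.3, -17, -18.7, -20.4, -22.1, -23.8, -25.5, -27.2, -28.9, -30, -30],
  "jaw": [1, 1, 1, 1, 1, 1, 1, 1, 1, 1, 1, 1, 1, 1, 1, 1, 1, 1, -1]
}}

```text
t: 24.72
eef_pos: [275.6, -660.9, 535.1]
tcp_rot: [0.048, 1.202, 3.013]
ft_force: [0.2, -0.2, -0.0]
opening: 0.063
```

```bash
python3 st.py; python3 - <<'E'
from cell import env
from h import *
S=env.read_camera("scene")
p=(np.array([[345,552],[467,522],[265,384],[385,365]])+.5)/6-.5+185
print(unproj(S,p[:2],46).round(1),unproj(S,p[2:],50).round(1))
E
```

```text
t 24.73 q [-1.136  0.826  0.05  -0.474  2.411  0.279] pos [ 275.6 -660.9  535.1] F [ 0.2 -0.2 -0. ] op 0.063
tool x [-0.358  0.046 -0.933] jaw y [-0.173 -0.985  0.017] lean 0.369 az of tip-dir 3.013
[[452.3 214.9  46. ]
 [439.6 157.   46. ]] [[584.1 191.7  50. ]
 [564.6 133.1  50. ]]
```

View pics/t17.png

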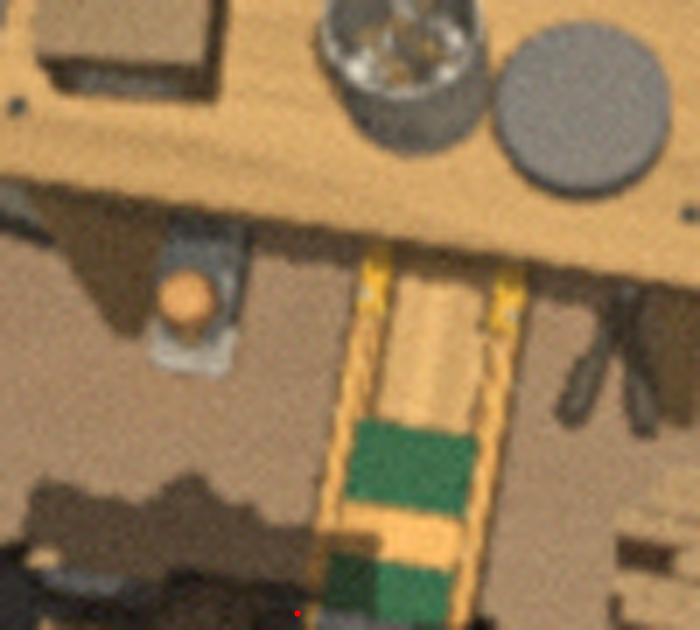

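Emit:
{"api": "apply_moves", "payload": {
  "offset": [
    [-0.8, 1.9, -1.5],
    [-1, 2.4, -2],
    [-1, 2.4, -2],
    [-1, 2.4, -2],
    [-1, 2.4, -2],
    [-1, 2.4, -2],
    [-1, 2.4, -2]
  ],
  "yaw": [-1.7, -3.4, -5.1, -6.8, -8.5, -10, -10],
  "jaw": [-1, -1, -1, -1, -1, -1, -1]
}}

```text
t: 25.65
eef_pos: [251.3, -600.9, 485.0]
tcp_rot: [0.049, 1.202, 1.967]
ft_force: [0.7, 0.2, 0.5]
opening: 0.827
```

```bash
python3 st.py
```

```text
t 25.65 q [-1.261  0.669  0.512 -0.043  2.329  1.509] pos [ 251.3 -600.9  485. ] F [0.7 0.2 0.5] op 0.827
tool x [-0.139  0.333 -0.933] jaw y [-0.939 -0.343  0.018] lean 0.369 az of tip-dir 1.967
```

Emit:
{"api": "apply_moves", "payload": {
  "offset": [
    [14, -38, 43],
    [14, -38, 43],
    [14, -38, 43],
    [14, -38, 43]
  ],
  "yaw": [0, 0, 0, 0],
  "jaw": [-1, -1, -1, -1]
}}

```text
t: 26.15
eef_pos: [253.3, -621.2, 536.5]
tcp_rot: [0.051, 1.229, 1.97]
ft_force: [-0.1, 0.6, -0.9]
opening: 0.999
```

Emit:
{"api": "apply_moves", "payload": {
  "offset": [
    [14, -38, 43]
  ],
  "yaw": [0],
  "jaw": [-1]
}}

```text
t: 26.28
eef_pos: [251.4, -620.6, 544.9]
tcp_rot: [0.053, 1.256, 1.974]
ft_force: [-0.8, -0.0, 0.0]
opening: 0.996
```

```bash
python3 st.py
```

```text
t 26.27 q [-1.27   0.808  0.047 -0.061  2.599  1.474] pos [ 251.4 -620.6  544.9] F [-0.8 -0.   0. ] op 0.996
tool x [-0.121  0.285 -0.951] jaw y [-0.938 -0.346  0.016] lean 0.315 az of tip-dir 1.974
```

Emit:
{"api": "apply_moves", "payload": {
  "offset": [
    [15, -38, 43]
  ],
  "yaw": [0],
  "jaw": [-1]
}}

```text
t: 26.4
eef_pos: [250.7, -620.6, 552.3]
tcp_rot: [0.057, 1.284, 1.978]
ft_force: [0.7, 0.6, -0.5]
opening: 1.002
```

Emit:
{"api": "apply_moves", "payload": {
  "offset": [
    [15, -38, 43]
  ],
  "yaw": [0],
  "jaw": [-1]
}}

```text
t: 26.52
eef_pos: [250.6, -621.5, 558.5]
tcp_rot: [0.06, 1.311, 1.982]
ft_force: [-0.5, 0.3, -0.3]
opening: 0.999
```

Emit:
{"api": "apply_moves", "payload": {
  "offset": [
    [15, -38, 43]
  ],
  "yaw": [0],
  "jaw": [-1]
}}

```text
t: 26.65
eef_pos: [250.6, -622.8, 564.1]
tcp_rot: [0.065, 1.338, 1.987]
ft_force: [-0.3, 0.1, -0.8]
opening: 1.0
```

Emit:
{"api": "apply_moves", "payload": {
  "offset": [
    [15, -38, 43]
  ],
  "yaw": [0],
  "jaw": [-1]
}}

```text
t: 26.78
eef_pos: [250.8, -624.4, 569.4]
tcp_rot: [0.07, 1.364, 1.992]
ft_force: [-0.4, -0.1, -0.1]
opening: 0.999
```

Emit:
{"api": "apply_moves", "payload": {
  "offset": [
    [15, -38, 43]
  ],
  "yaw": [0],
  "jaw": [-1]
}}

```text
t: 26.9
eef_pos: [251.1, -626.3, 574.4]
tcp_rot: [0.077, 1.39, 1.999]
ft_force: [-0.4, -0.8, -0.3]
opening: 0.998
```

Emit:
{"api": "apply_moves", "payload": {
  "offset": [
    [15, -38, 43]
  ],
  "yaw": [0],
  "jaw": [-1]
}}

```text
t: 27.02
eef_pos: [251.6, -628.5, 579.3]
tcp_rot: [0.086, 1.417, 2.009]
ft_force: [0.2, -0.2, 0.6]
opening: 1.004
```

Emit:
{"api": "apply_moves", "payload": {
  "offset": [
    [15, -38, 43]
  ],
  "yaw": [0],
  "jaw": [-1]
}}

```text
t: 27.15
eef_pos: [252.3, -631.1, 584.0]
tcp_rot: [0.1, 1.444, 2.022]
ft_force: [0.0, -1.1, -0.3]
opening: 0.998
```

Emit:
{"api": "apply_moves", "payload": {
  "offset": [
    [15, -38, 43]
  ],
  "yaw": [0],
  "jaw": [-1]
}}

```text
t: 27.28
eef_pos: [253.1, -634.2, 588.6]
tcp_rot: [0.121, 1.472, 2.044]
ft_force: [-0.1, -0.6, 0.0]
opening: 0.997
```

```bash
python3 st.py
```

```text
t 27.27 q [-1.28   0.729  0.048 -0.028  2.461  1.489] pos [ 253.1 -634.2  588.6] F [-0.1 -0.6  0. ] op 0.997
tool x [-0.045  0.088 -0.995] jaw y [-0.938 -0.345  0.012] lean 0.099 az of tip-dir 2.044
```

Emit:
{"api": "apply_moves", "payload": {
  "offset": [
    [15, -38, 43]
  ],
  "yaw": [0],
  "jaw": [-1]
}}

```text
t: 27.4
eef_pos: [254.1, -637.7, 593.1]
tcp_rot: [0.162, 1.5, 2.084]
ft_force: [-0.0, 0.7, -1.0]
opening: 0.999
```

Emit:
{"api": "apply_moves", "payload": {
  "offset": [
    [15, -38, 43]
  ],
  "yaw": [0],
  "jaw": [-1]
}}

```text
t: 27.52
eef_pos: [255.4, -641.6, 597.4]
tcp_rot: [0.259, 1.529, 2.182]
ft_force: [-0.1, -1.1, -0.8]
opening: 1.0
```

Emit:
{"api": "apply_moves", "payload": {
  "offset": [
    [15, -38, 43]
  ],
  "yaw": [0],
  "jaw": [-1]
}}

```text
t: 27.65
eef_pos: [256.8, -646.0, 601.8]
tcp_rot: [0.755, 1.556, 2.678]
ft_force: [-0.5, 0.0, 0.1]
opening: 0.998
```

Emit:
{"api": "apply_moves", "payload": {
  "offset": [
    [15, -38, 43]
  ],
  "yaw": [0],
  "jaw": [-1]
}}

```text
t: 27.78
eef_pos: [258.4, -650.7, 606.1]
tcp_rot: [2.691, 1.549, -1.669]
ft_force: [0.0, 0.3, 0.2]
opening: 1.001
```

```bash
python3 st.py;  python3 - <<'E'
from cell import env
from h import *
T=env.read_camera("top");cv2.imwrite("pics/top18.png",T["frame"][:,:,::-1]);crop(T,"pics/t18.png",195,180,130,110,6)
E
```

```text
t 27.77 q [-1.283  0.702  0.048 -0.012  2.37   1.497] pos [ 258.4 -650.7  606.1] F [0.  0.3 0.2] op 1.001
tool x [-0.002 -0.022 -1.   ] jaw y [-0.939 -0.345  0.009] lean 0.022 az of tip-dir -1.669
```

View pics/t18.png

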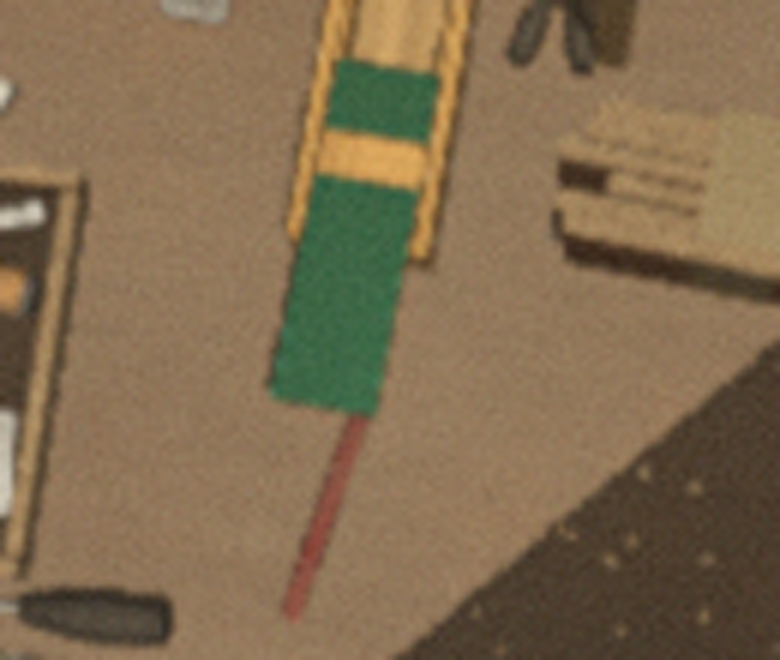

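```bash
python3 - <<'E'
from cell import env
from h import *
T=env.read_camera("top")
def u(pts,z): return unproj(T,(np.array(pts)+.5)/6-.5+np.array((195,180)),z)[:,:2].round(1).tolist()
print("lid front",u([(271,393),(376,415)],50)); print("groove f",u([(313,180),(418,190)],50),"b",u([(321,130),(427,143)],50)); print("back",u([(335,58),(440,73)],50))
print("box front",u([(288,240),(432,264)],51.5))
print("strips",u([(553,215),(780,290)],100),u([(565,258),(780,300)],0))
print("pencil",u([(293,618),(358,420)],8))
print("bench front edge",unproj(T,[[150,280],[230,297],[262,300]],0)[:,:2].round(0))
E
python3 z.py t19.png 130 200 260 160 3 top
```

```text
lid front [[452.0, 214.0], [438.2, 154.4]]
groove f [[575.1, 189.8], [567.8, 129.2]] b [[604.6, 185.1], [595.4, 123.7]]
back [[647.5, 176.8], [637.0, 115.7]]
box front [[539.9, 204.1], [524.0, 121.6]]
strips [[541.4, 51.4], [496.5, -72.4]] [[535.1, 45.6], [507.0, -80.5]]
pencil [[327.1, 206.4], [440.5, 168.3]]
bench front edge [[343. 534.]
 [279. 254.]
 [267. 143.]]
```

View pics/t19.png

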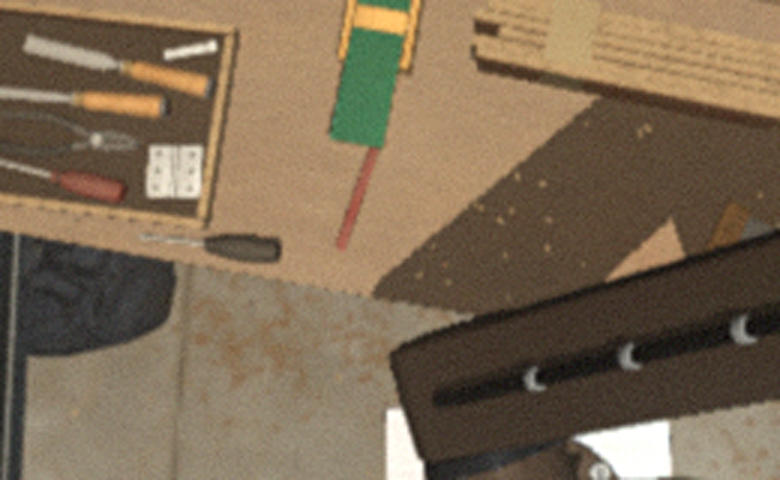

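The tool is now vertical (lean 0.02) and the lid front is at about (445,184). To calibrate the real fingertip length, I'll touch the empty bench at (430,-40) with the fingers part open, then grip the lid.

Emit:
{"api": "apply_moves", "payload": {
  "offset": [
    [1.3, 2.1, -1.2],
    [2.6, 4.2, -2.4],
    [3.9, 6.3, -3.6],
    [5.2, 8.4, -4.8],
    [6.4, 10.4, -6],
    [6.5, 12.6, -7.8],
    [6.6, 14.8, -9.6],
    [6.7, 17, -11.4],
    [6.8, 19.2, -13.2],
    [6.9, 21.4, -15],
    [6.9, 23.2, -17],
    [6.9, 24.4, -19.2],
    [6.9, 24.4, -21.4],
    [6.9, 24.4, -23.4],
    [6.9, 24.4, -24.6],
    [6.9, 24.4, -24.6]
  ],
  "yaw": [0.7, 1.4, 2.1, 2.8, 3.5, 4.2, 4.9, 5.6, 6.3, 7, 7.7, 8.4, 9.1, 9.87, 9.87, 9.87],
  "jaw": [-0.6, -0.6, -0.6, -0.6, -0.6, -0.6, -0.6, -0.6, -0.6, -0.6, -0.6, -0.6, -0.6, -0.6, -0.6, -0.6]
}}

```text
t: 29.92
eef_pos: [430.2, -39.5, -10.7]
tcp_rot: [2.648, 1.551, -0.678]
ft_force: [1.5, -0.6, 0.6]
opening: 0.796
```

```bash
python3 st.py;python3 z.py s20.png 240 190 100 90 7
```

```text
t 29.93 q [-0.239  0.553  2.206 -0.024  0.365  1.539] pos [430.2 -39.5 -10.7] F [ 1.5 -0.6  0.6] op 0.796
tool x [ 0.016 -0.013 -1.   ] jaw y [-0.183 -0.983  0.009] lean 0.02 az of tip-dir -0.678
```

View pics/s20.png

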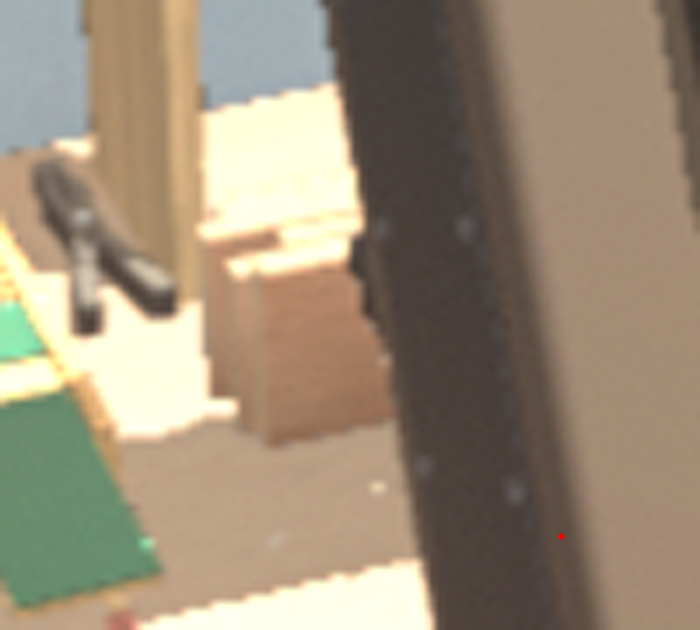

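The TCP reads -10.7 mm with no contact, so the tool-length offset is real. I'll feel further down.

Emit:
{"api": "apply_moves", "payload": {
  "offset": [
    [0, 0, -0.4],
    [0, 0, -0.64],
    [0, 0, -0.64]
  ],
  "yaw": [0, 0, 0],
  "jaw": [-0.6, -0.6, -0.6]
}}

```text
t: 30.35
eef_pos: [428.1, -38.6, -30.6]
tcp_rot: [2.445, 1.557, -0.881]
ft_force: [-0.7, -0.7, -0.4]
opening: 0.799
```

Emit:
{"api": "apply_moves", "payload": {
  "offset": [
    [0, 0, -0.12],
    [0, 0, -0.12]
  ],
  "yaw": [0, 0],
  "jaw": [-0.6, -0.6]
}}

```text
t: 30.6
eef_pos: [428.4, -38.8, -33.1]
tcp_rot: [2.486, 1.556, -0.841]
ft_force: [-0.5, -0.5, 0.1]
opening: 0.802
```

Emit:
{"api": "apply_moves", "payload": {
  "offset": [
    [0, 0, -0.1],
    [0, 0, -0.1]
  ],
  "yaw": [0, 0],
  "jaw": [-0.6, -0.6]
}}

```text
t: 30.85
eef_pos: [428.4, -38.8, -35.6]
tcp_rot: [2.485, 1.556, -0.841]
ft_force: [-0.2, -0.7, 0.1]
opening: 0.797
```

Emit:
{"api": "apply_moves", "payload": {
  "offset": [
    [0, 0, -0.08],
    [0, 0, -0.08]
  ],
  "yaw": [0, 0],
  "jaw": [-0.6, -0.6]
}}

```text
t: 31.1
eef_pos: [428.6, -38.8, -37.2]
tcp_rot: [2.511, 1.555, -0.815]
ft_force: [-1.2, -0.6, 11.8]
opening: 0.799
```

Emit:
{"api": "apply_moves", "payload": {
  "offset": [
    [0, 0, -0.06],
    [0, 0, -0.06]
  ],
  "yaw": [0, 0],
  "jaw": [-0.6, -0.6]
}}

```text
t: 31.35
eef_pos: [428.7, -38.9, -37.4]
tcp_rot: [2.556, 1.554, -0.77]
ft_force: [-4.9, 0.2, 33.4]
opening: 0.8
```

Contact came at TCP z = -37, so the real tips are 37 mm behind the reported TCP. Now to the lid's overhang.

Emit:
{"api": "apply_moves", "payload": {
  "offset": [
    [0, 0, 2.4],
    [0, 0.5, 4.8],
    [0.6, 2, 6.5],
    [1.2, 4, 6.8],
    [1.9, 6, 6.8],
    [2.6, 7.4, 6.5],
    [3.17, 8.44, 5],
    [3.17, 8.44, 3.4],
    [3.17, 8.44, 2.8],
    [3.17, 8.44, 2.8]
  ],
  "yaw": [0, 0, 0, 0, 0, 0, 0, 0, 0, 0],
  "jaw": [-0.6, -0.6, -0.6, -0.6, -0.6, -0.6, -0.6, -0.6, -0.6, -0.6]
}}

```text
t: 32.6
eef_pos: [507.6, 171.8, 32.3]
tcp_rot: [2.468, 1.555, -0.858]
ft_force: [-0.6, 0.2, 0.9]
opening: 0.797
```

```bash
python3 st.py;python3 z.py s21.png 190 190 100 90 7
```

```text
t 32.6 q [ 0.211  0.562  1.921 -0.023  0.651  1.985] pos [507.6 171.8  32.3] F [-0.6  0.2  0.9] op 0.797
tool x [ 0.01  -0.012 -1.   ] jaw y [-0.184 -0.983  0.01 ] lean 0.016 az of tip-dir -0.858
```

View pics/s21.png

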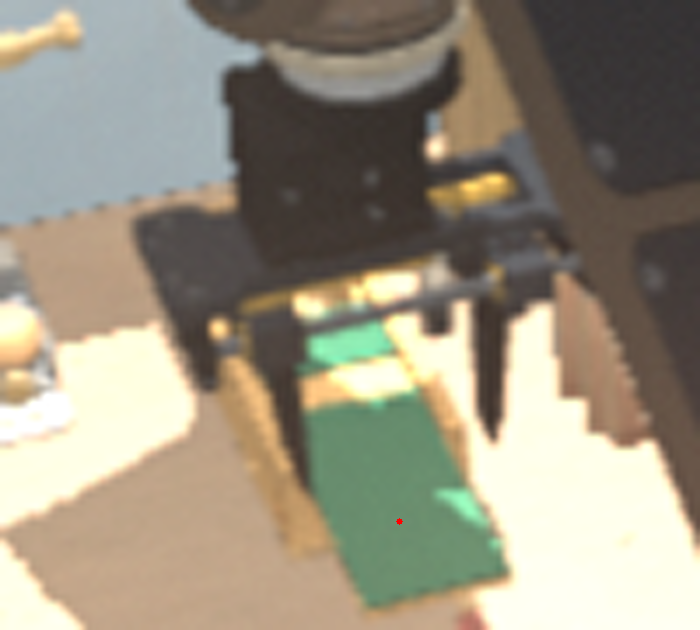

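Emit:
{"api": "apply_moves", "payload": {
  "offset": [
    [0, 0, -0.4],
    [0, 0, -0.8],
    [0, 0, -1.17],
    [0, 0, -1.17]
  ],
  "yaw": [0, 0, 0, 0],
  "jaw": [-0.6, -0.6, -0.6, -0.6]
}}

```text
t: 33.15
eef_pos: [507.8, 171.8, 3.2]
tcp_rot: [2.497, 1.555, -0.83]
ft_force: [0.2, -0.4, 0.7]
opening: 0.8
```

```bash
python3 st.py;python3 z.py s22.png 200 210 80 75 8
```

```text
t 33.15 q [ 0.211  0.61   1.939 -0.025  0.585  1.988] pos [507.8 171.8   3.2] F [ 0.2 -0.4  0.7] op 0.8
tool x [ 0.011 -0.012 -1.   ] jaw y [-0.184 -0.983  0.01 ] lean 0.016 az of tip-dir -0.83
```

View pics/s22.png

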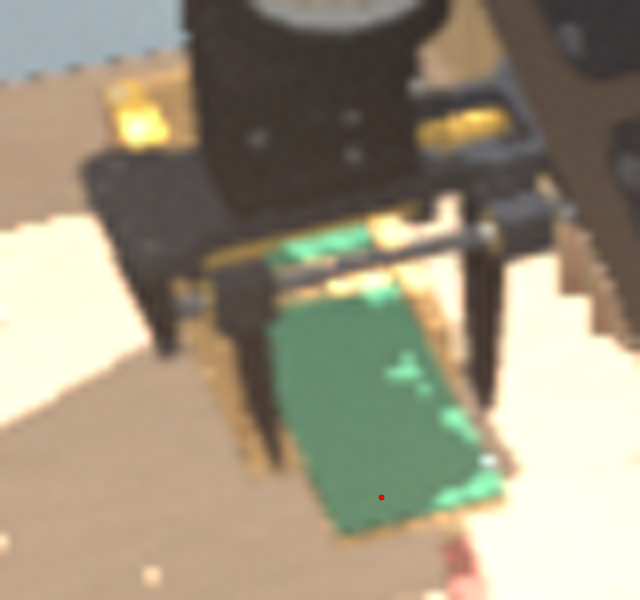

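The fingers straddle the lid with no contact. Closing now.

Emit:
{"api": "apply_moves", "payload": {
  "offset": [
    [0, 0, 0],
    [0, 0, 0],
    [0, 0, 0],
    [0, 0, 0],
    [0, 0, 0]
  ],
  "yaw": [0, 0, 0, 0, 0],
  "jaw": [1, 1, 1, 1, 1]
}}

```text
t: 33.83
eef_pos: [508.1, 171.9, 3.7]
tcp_rot: [2.543, 1.554, -0.784]
ft_force: [0.1, 1.1, -0.1]
opening: 0.65
```

Emit:
{"api": "apply_moves", "payload": {
  "offset": [
    [0, 0, 0.2],
    [0, 0, 0.5],
    [0, 0, 0.8],
    [0, 0, 0.8]
  ],
  "yaw": [0, 0, 0, 0],
  "jaw": [1, 1, 1, 1]
}}

```text
t: 34.33
eef_pos: [508.5, 172.0, 24.5]
tcp_rot: [2.608, 1.553, -0.718]
ft_force: [-0.4, -0.5, -1.9]
opening: 0.647
```

```bash
python3 st.py;python3 z.py s23.png 200 200 90 85 7
```

```text
t 34.33 q [ 0.211  0.574  1.926 -0.024  0.631  1.986] pos [508.5 172.   24.5] F [-0.4 -0.5 -1.9] op 0.647
tool x [ 0.013 -0.011 -1.   ] jaw y [-0.184 -0.983  0.009] lean 0.017 az of tip-dir -0.718
```

View pics/s23.png

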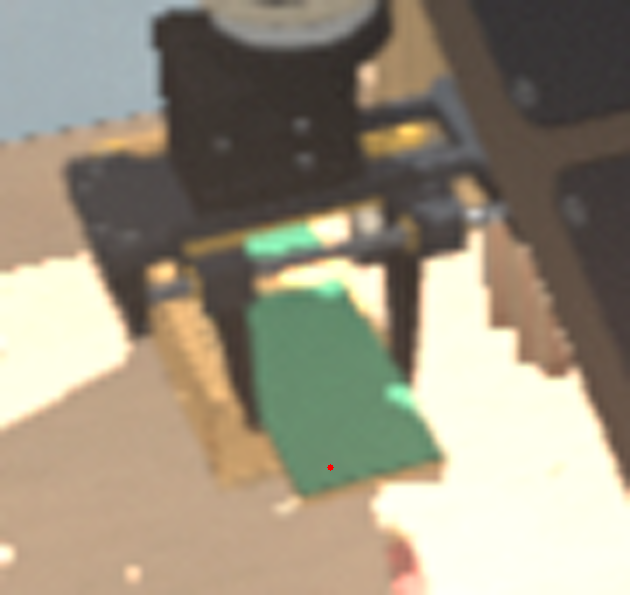

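The lid is lifted cleanly. Next I'll carry it to the open bench while turning 90°.

Emit:
{"api": "apply_moves", "payload": {
  "offset": [
    [0, 0, 1.2],
    [-0.2, 0, 2.6],
    [-0.8, -0.5, 3.6],
    [-1.5, -1.5, 3.6],
    [-2.2, -2.7, 3.6],
    [-2.8, -4, 3.6],
    [-3.4, -5.4, 3.6],
    [-3.8, -6.6, 3.4],
    [-4, -7.6, 3],
    [-4, -7.7, 2],
    [-4, -7.7, 1],
    [-4, -7.7, 0],
    [-4, -7.7, -1],
    [-4, -7.7, -1.6],
    [-4, -7.7, -1.8],
    [-4, -7.7, -1.8]
  ],
  "yaw": [0, 0, 0, 1.5, 3.2, 4.9, 6.6, 8.3, 10, 11.7, 13.4, 15, 15, 15, 15, 15],
  "jaw": [1, 1, 1, 1, 1, 1, 1, 1, 1, 1, 1, 1, 1, 1, 1, 1]
}}

```text
t: 36.38
eef_pos: [408.3, -20.6, -20.9]
tcp_rot: [2.596, 1.554, 0.84]
ft_force: [0.3, 0.8, -1.6]
opening: 0.649
```

```bash
python3 st.py;python3 z.py t24.png 190 190 150 110 5 top;python3 z.py s24.png 220 200 130 120 5
```

```text
t 36.38 q [-0.224  0.563  2.262  0.049  0.308 -0.085] pos [408.3 -20.6 -20.9] F [ 0.3  0.8 -1.6] op 0.649
tool x [ 0.011  0.013 -1.   ] jaw y [ 0.983 -0.184  0.009] lean 0.017 az of tip-dir 0.84
```

View pics/t24.png

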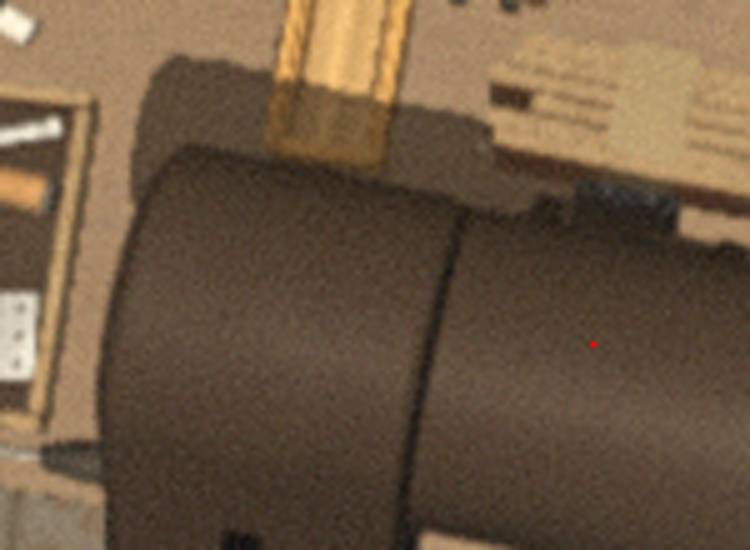

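View pics/s24.png

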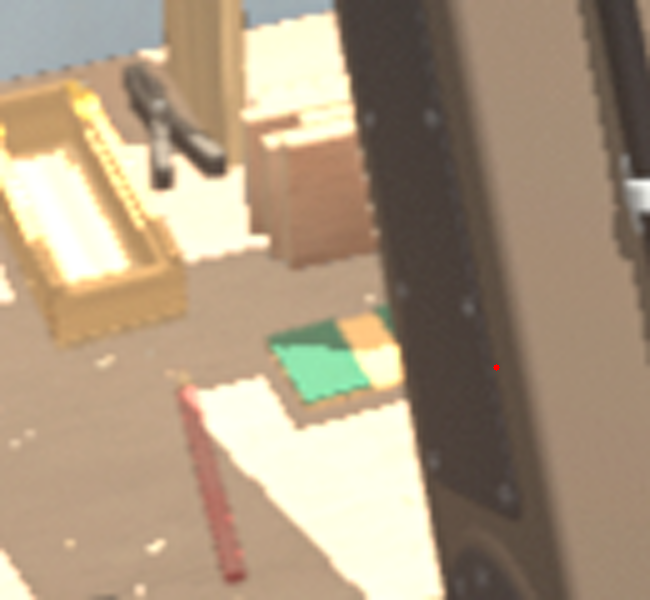

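Emit:
{"api": "apply_moves", "payload": {
  "offset": [
    [-0.3, 0, 0],
    [-0.3, 0, -0.3],
    [-0.3, 0, -0.5],
    [-0.3, 0, -0.6],
    [-0.3, 0, -0.6]
  ],
  "yaw": [0, 0, 0, 0, 0],
  "jaw": [1, 1, 1, 1, 1]
}}

```text
t: 37.1
eef_pos: [401.0, -20.6, -35.7]
tcp_rot: [2.571, 1.554, 0.815]
ft_force: [-0.3, 0.4, -0.2]
opening: 0.645
```

```bash
python3 st.py
```

```text
t 37.1 q [-0.228  0.596  2.288  0.06   0.25  -0.101] pos [401.  -20.6 -35.7] F [-0.3  0.4 -0.2] op 0.645
tool x [ 0.012  0.012 -1.   ] jaw y [ 0.983 -0.184  0.009] lean 0.017 az of tip-dir 0.815
```

Emit:
{"api": "apply_moves", "payload": {
  "offset": [
    [0, 0, 0],
    [0, 0, 0],
    [0, 0, 0],
    [0, 0, 0.3],
    [0, 0, 1.5],
    [0, 0, 3.5],
    [-0.2, 0.6, 5.5],
    [-0.2, 0.6, 6]
  ],
  "yaw": [0, 0, 0, 0, 0, 0, 0, 0],
  "jaw": [-0.7, -0.7, -0.7, -0.7, -0.7, -0.7, -0.7, -0.7]
}}

```text
t: 38.1
eef_pos: [396.4, -5.2, 117.4]
tcp_rot: [2.365, 1.551, 0.61]
ft_force: [-0.4, -0.7, -0.8]
opening: 0.847
```

```bash
python3 st.py;python3 z.py s25.png 200 200 130 120 5
```

```text
t 38.1 q [-0.192  0.254  2.168  0.022  0.705 -0.024] pos [396.4  -5.2 117.4] F [-0.4 -0.7 -0.8] op 0.847
tool x [ 0.016  0.011 -1.   ] jaw y [ 0.983 -0.183  0.014] lean 0.02 az of tip-dir 0.61
```

View pics/s25.png

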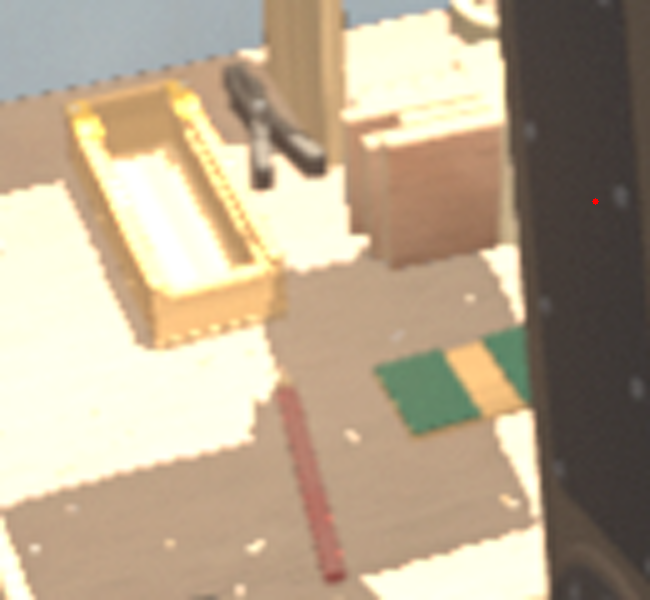

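The lid lies flat with its groove up, on clear bench. Next I'll locate the pencil precisely and check how high the gripper body sits above the tips.

```bash
python3 - <<'E'
from cell import env
from h import *
S=env.read_camera("scene");T=env.read_camera("top")
p=(np.array([[335,577],[285,381]])+.5)/5-.5+200
print("pencil scene",unproj(S,p,5).round(1))
print("pix foot (221,254)")
for L in(70,80,90):
  for w in(-37,0,37):
    b=np.array([507.8,171.8])+L*np.array([.184,.983])+w*np.array([.983,-.184])
    print(L,w,[(z,proj(S,[*b,z])[0].round(0).tolist()) for z in(60,80,100)])
# finger tips check
for sgn in(1,-1):
    print(proj(S,[507.8+sgn*38*.184,171.8+sgn*38*.983,40]).round(1))
crop(T,"pics/t25.png",190,180,150,110,5)
E
```

```text
pencil scene [[326.8 211.3   5. ]
 [475.3 158.    5. ]]
pix foot (221,254)
70 -37 [(60, [226.0, 271.0]), (80, [225.0, 265.0]), (100, [225.0, 259.0])]
70 0 [(60, [223.0, 263.0]), (80, [222.0, 257.0]), (100, [221.0, 252.0])]
70 37 [(60, [220.0, 255.0]), (80, [219.0, 250.0]), (100, [218.0, 244.0])]
80 -37 [(60, [223.0, 271.0]), (80, [222.0, 266.0]), (100, [221.0, 260.0])]
80 0 [(60, [219.0, 264.0]), (80, [219.0, 258.0]), (100, [218.0, 252.0])]
80 37 [(60, [216.0, 256.0]), (80, [215.0, 251.0]), (100, [215.0, 245.0])]
90 -37 [(60, [219.0, 272.0]), (80, [218.0, 267.0]), (100, [218.0, 261.0])]
90 0 [(60, [216.0, 264.0]), (80, [215.0, 259.0]), (100, [214.0, 253.0])]
90 37 [(60, [213.0, 257.0]), (80, [212.0, 252.0]), (100, [211.0, 246.0])]
[[234.  265.4]]
[[258.8 259.1]]
```

View pics/t25.png

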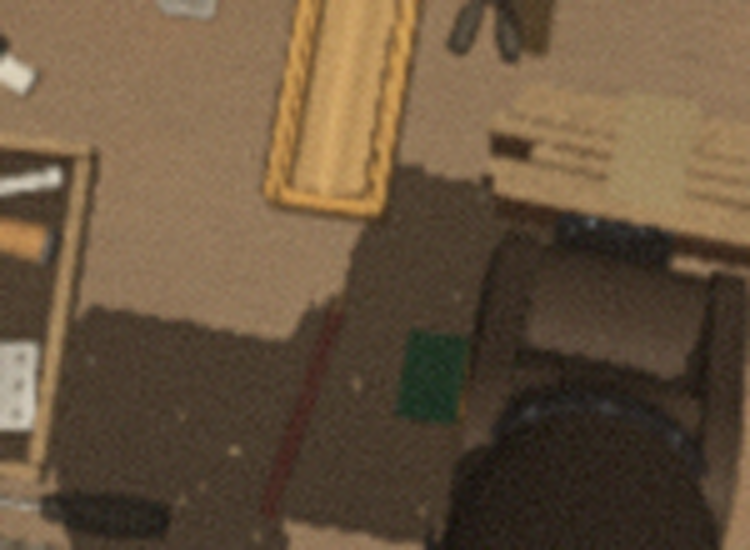

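Emit:
{"api": "apply_moves", "payload": {
  "offset": [
    [0.1, 1.5, 0],
    [0.2, 3, 0],
    [0.2, 4.5, 0],
    [-0.3, 5.8, 0],
    [-0.8, 7, 0],
    [-1.48, 8.14, 0],
    [-1.48, 8.14, -1],
    [-1.48, 8.14, -3],
    [-1.48, 8.14, -4.5],
    [-1.48, 8.14, -5],
    [-1.48, 8.14, -5]
  ],
  "yaw": [1.5, 3, 4.6, 6.2, 7.8, 9.4, 11, 12.6, 13.56, 13.56, 13.56],
  "jaw": [0.1, 0.1, 0.1, 0.1, 0.1, 0.1, 0.1, 0.1, 0.1, 0.1, 0.1]
}}

```text
t: 39.62
eef_pos: [358.6, 197.7, -10.5]
tcp_rot: [2.6, 1.552, 2.262]
ft_force: [0.5, 0.6, -0.2]
opening: 0.45
```

```bash
python3 st.py;python3 z.py s26.png 210 240 100 90 7
```

```text
t 39.62 q [ 0.329  0.542  2.244  0.05   0.362 -0.951] pos [358.6 197.7 -10.5] F [ 0.5  0.6 -0.2] op 0.45
tool x [-0.012  0.015 -1.   ] jaw y [0.332 0.943 0.01 ] lean 0.019 az of tip-dir 2.262
```

View pics/s26.png

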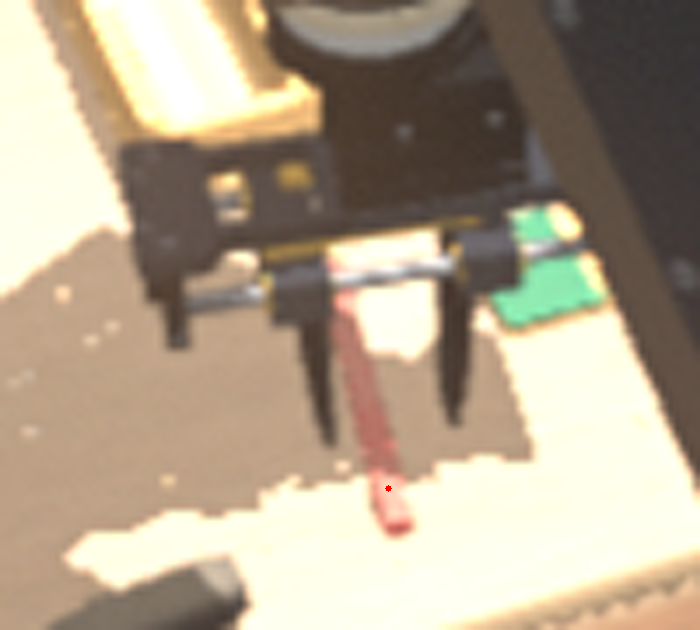

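The fingers straddle the pencil, centred on it near (387,467). Descend and grip.

Emit:
{"api": "apply_moves", "payload": {
  "offset": [
    [0, 0, -0.4],
    [0, 0, -0.8],
    [0, 0, -0.88],
    [0, 0, -0.88],
    [0, 0, -0.88],
    [0, 0, -0.88],
    [0, 0, -0.88],
    [0, 0, -0.88]
  ],
  "yaw": [0, 0, 0, 0, 0, 0, 0, 0],
  "jaw": [0.1, 0.1, 0.1, 1, 1, 1, 1, 1]
}}

```text
t: 40.67
eef_pos: [359.2, 197.9, -31.6]
tcp_rot: [2.492, 1.553, 2.154]
ft_force: [-0.0, -0.4, 1.9]
opening: 0.113
```

Emit:
{"api": "apply_moves", "payload": {
  "offset": [
    [0, 0, 0.8],
    [0, 0, 1.6],
    [0, 0, 2.4],
    [0, 0, 2.4]
  ],
  "yaw": [0, 0, 0, 0],
  "jaw": [1, 1, 1, 1]
}}

```text
t: 41.18
eef_pos: [359.8, 198.1, 29.2]
tcp_rot: [2.355, 1.553, 2.017]
ft_force: [-0.8, -0.4, -0.2]
opening: 0.111
```

```bash
python3 st.py;python3 z.py s27.png 210 220 100 100 6
```

```text
t 41.17 q [ 0.329  0.453  2.217  0.039  0.475 -0.939] pos [359.8 198.1  29.2] F [-0.8 -0.4 -0.2] op 0.111
tool x [-0.008  0.016 -1.   ] jaw y [0.331 0.943 0.013] lean 0.018 az of tip-dir 2.017
```

View pics/s27.png

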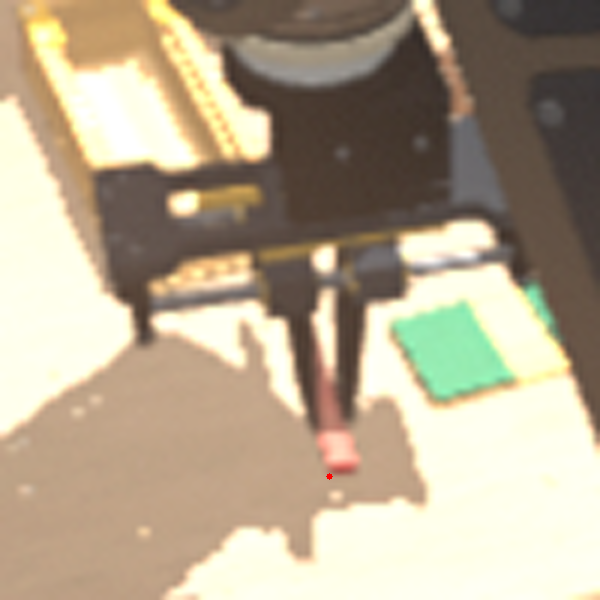

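```bash
python3 - <<'E'
from cell import env
from h import *
S=env.read_camera("scene")
p=(np.array([[343,468],[340,436]])+.5)/6-.5+[210,220]
for z in(61,66,71):print(z,unproj(S,p,z).round(1))
f=env.read_camera("scene")
E
```

```text
61 [[330.5 206.6  61. ]
 [347.9 197.8  61. ]]
66 [[325.9 209.1  66. ]
 [343.2 200.4  66. ]]
71 [[321.3 211.5  71. ]
 [338.5 202.9  71. ]]
```

The pencil is held about 31 mm from its butt. Next I'll carry it over the box.

Emit:
{"api": "apply_moves", "payload": {
  "offset": [
    [0.5, -0.1, 0.9],
    [2, -0.3, 1.2],
    [3.8, -0.6, 1.2],
    [5.6, -1, 1.2],
    [7.2, -1.3, 1.2],
    [8.4, -1.55, 1],
    [8.76, -1.61, 0.4],
    [8.76, -1.61, 0.2],
    [8.76, -1.61, 0.2]
  ],
  "yaw": [0.2, 0.5, 0.8, 1.1, 1.44, 1.44, 1.44, 1.44, 1.44],
  "jaw": [1, 1, 1, 1, 1, 1, 1, 1, 1]
}}

```text
t: 42.45
eef_pos: [576.4, 157.8, 31.9]
tcp_rot: [2.624, 1.551, 2.437]
ft_force: [-0.0, -0.1, 0.0]
opening: 0.112
```

```bash
python3 st.py;python3 z.py s28.png 180 160 110 100 6;python3 z.py t28.png 200 110 110 100 6 top
```

```text
t 42.45 q [ 0.149  0.632  1.753  0.022  0.769 -1.251] pos [576.4 157.8  31.9] F [-0.  -0.1  0. ] op 0.112
tool x [-0.015  0.013 -1.   ] jaw y [0.185 0.983 0.01 ] lean 0.02 az of tip-dir 2.437
```

View pics/s28.png

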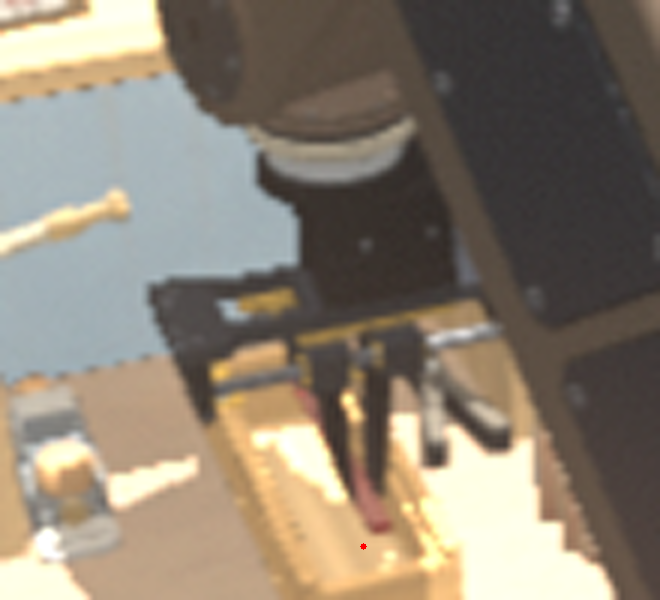

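View pics/t28.png

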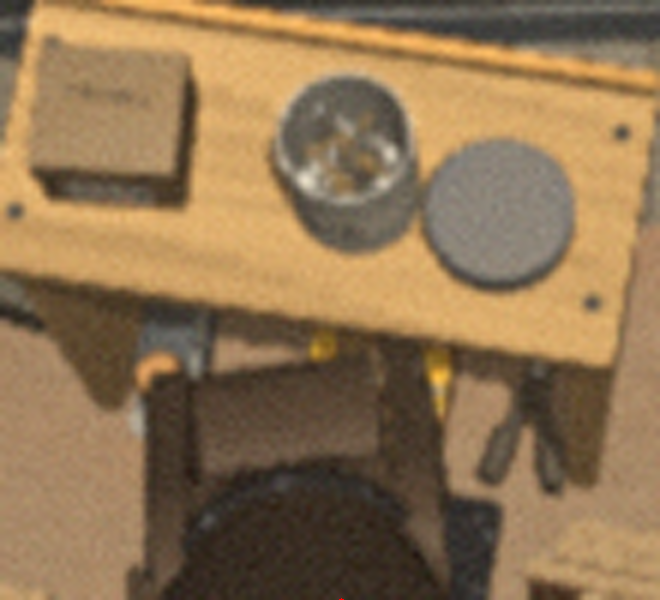

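```bash
python3 - <<'E'
from cell import env
from h import *
T=env.read_camera("top");S=env.read_camera("scene")
p=(np.array([[410,335],[390,345],[230,372]])+.5)/6-.5+[200,110]
for z in(200,272,330,400,450):print(z,unproj(T,p,z)[:,:2].round(0).tolist())
print(unproj(T,(np.array([[300,312],[410,332],[500,350]])+.5)/6-.5+[200,110],290)[:,:2].round(0).tolist())
crop(S,"pics/s29.png",180,100,130,110,6)
crop(T,"pics/t29.png",240,140,50,45,14)
E
```

```text
200 [[684.0, 107.0], [679.0, 117.0], [666.0, 202.0]]
272 [[660.0, 103.0], [655.0, 113.0], [643.0, 192.0]]
330 [[641.0, 100.0], [637.0, 109.0], [625.0, 185.0]]
400 [[618.0, 96.0], [614.0, 105.0], [603.0, 176.0]]
450 [[602.0, 94.0], [598.0, 102.0], [588.0, 170.0]]
[[668.0, 156.0], [656.0, 102.0], [646.0, 58.0]]
```

View pics/s29.png

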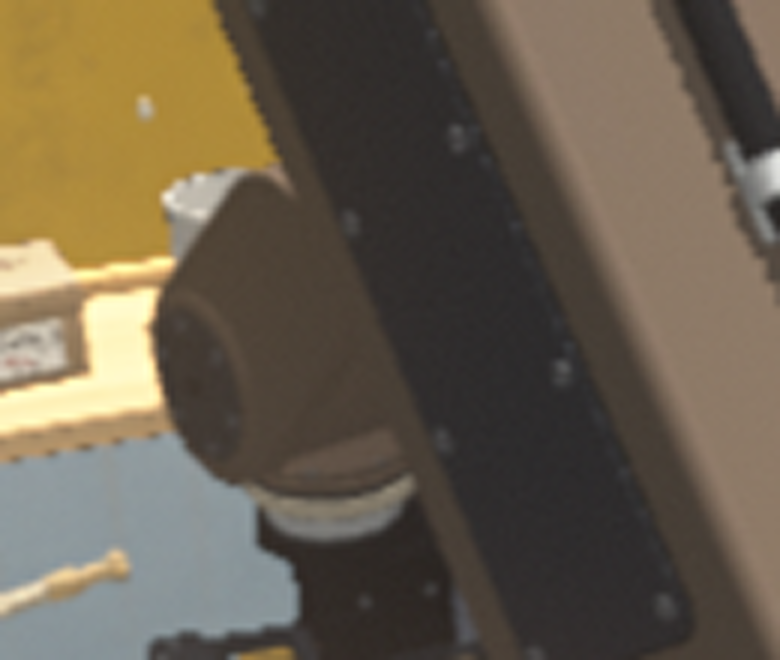

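View pics/t29.png

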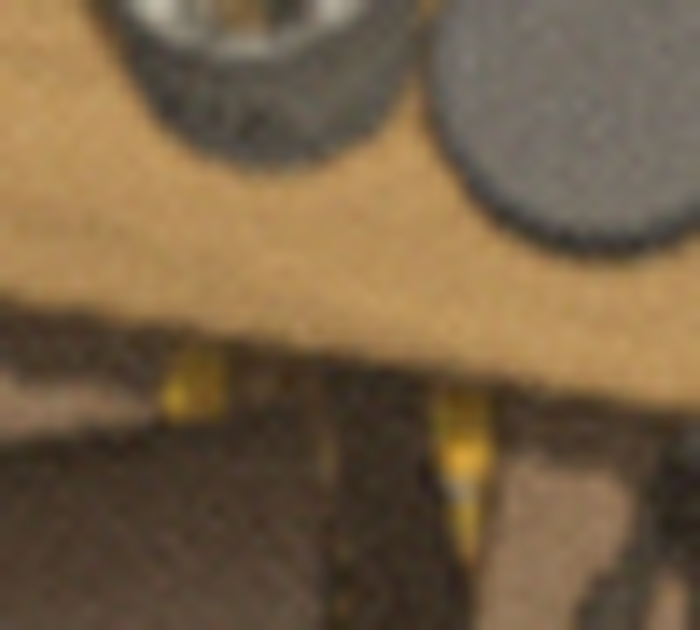

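The wrist's front reaches x ≈ 625 against the shelf edge at about 660, so there is clearance. Lowering in two stages.

Emit:
{"api": "apply_moves", "payload": {
  "offset": [
    [0, 0, -0.5],
    [0, 0, -1],
    [0, 0, -1.5],
    [0, 0, -1.8],
    [0, 0, -1.8]
  ],
  "yaw": [0, 0, 0, 0, 0],
  "jaw": [1, 1, 1, 1, 1]
}}

```text
t: 43.28
eef_pos: [578.6, 157.8, -12.4]
tcp_rot: [2.428, 1.554, 2.241]
ft_force: [5.8, -0.3, -1.8]
opening: 0.127
```

```bash
python3 st.py;python3 z.py s30.png 190 180 100 90 7
```

```text
t 43.27 q [ 0.148  0.698  1.775  0.024  0.678 -1.254] pos [578.6 157.8 -12.4] F [ 5.8 -0.3 -1.8] op 0.127
tool x [-0.011  0.013 -1.   ] jaw y [0.185 0.983 0.011] lean 0.017 az of tip-dir 2.241
```

View pics/s30.png

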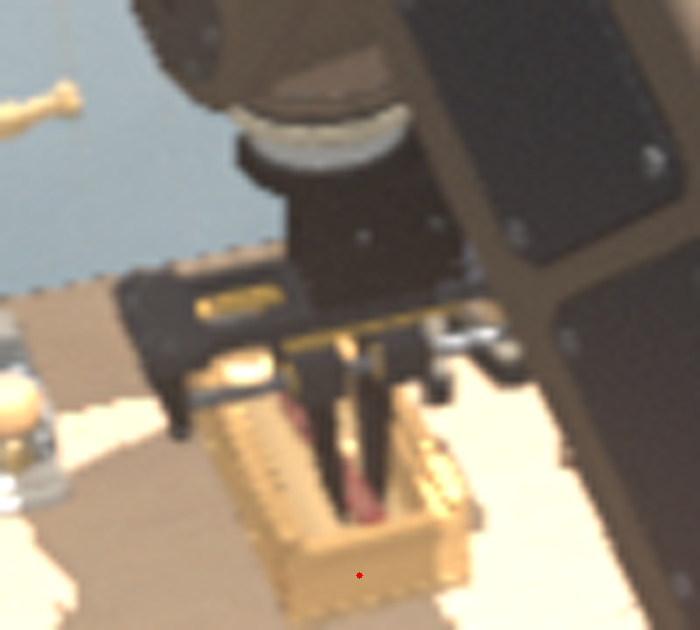

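Fx = 5.8 N suggests the butt is rubbing the inner front wall. I'll shift 6 mm forward.

Emit:
{"api": "apply_moves", "payload": {
  "offset": [
    [0.15, -0.03, 0],
    [0.26, -0.05, 0],
    [0.26, -0.05, 0]
  ],
  "yaw": [0, 0, 0],
  "jaw": [1, 1, 1]
}}

```text
t: 43.7
eef_pos: [585.2, 156.4, -12.3]
tcp_rot: [2.434, 1.554, 2.248]
ft_force: [0.1, 0.7, 1.6]
opening: 0.126
```

```bash
python3 st.py;python3 z.py s31.png 215 215 60 55 11
```

```text
t 43.7 q [ 0.145  0.704  1.759  0.023  0.688 -1.258] pos [585.2 156.4 -12.3] F [0.1 0.7 1.6] op 0.126
tool x [-0.011  0.013 -1.   ] jaw y [0.186 0.983 0.011] lean 0.017 az of tip-dir 2.248
```

View pics/s31.png

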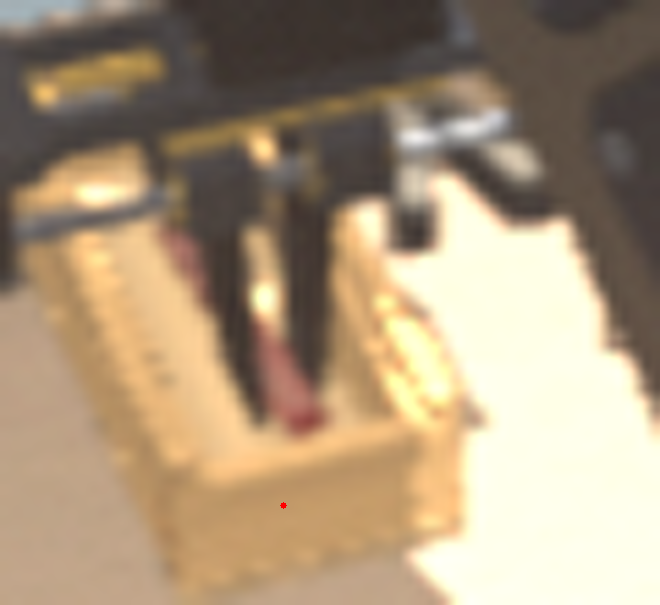

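Emit:
{"api": "apply_moves", "payload": {
  "offset": [
    [0, 0, -0.15],
    [0, 0, -0.3],
    [0, 0, -0.3]
  ],
  "yaw": [0, 0, 0],
  "jaw": [1, 1, 1]
}}

```text
t: 44.12
eef_pos: [585.0, 156.4, -20.2]
tcp_rot: [2.456, 1.553, 2.269]
ft_force: [-1.3, 0.9, 2.5]
opening: 0.119
```

```bash
python3 st.py
```

```text
t 44.12 q [ 0.145  0.715  1.762  0.024  0.673 -1.258] pos [585.  156.4 -20.2] F [-1.3  0.9  2.5] op 0.119
tool x [-0.011  0.013 -1.   ] jaw y [0.185 0.983 0.011] lean 0.017 az of tip-dir 2.269
```

Emit:
{"api": "apply_moves", "payload": {
  "offset": [
    [0, 0, -0.1],
    [0, 0, -0.1]
  ],
  "yaw": [0, 0],
  "jaw": [1, 1]
}}

```text
t: 44.38
eef_pos: [585.0, 156.4, -22.8]
tcp_rot: [2.462, 1.553, 2.276]
ft_force: [-1.7, 1.0, 2.1]
opening: 0.126
```

```bash
python3 st.py;python3 z.py s32.png 205 205 70 65 10
```

```text
t 44.38 q [ 0.145  0.719  1.763  0.024  0.668 -1.258] pos [585.  156.4 -22.8] F [-1.7  1.   2.1] op 0.126
tool x [-0.011  0.013 -1.   ] jaw y [0.185 0.983 0.011] lean 0.017 az of tip-dir 2.276
```

View pics/s32.png

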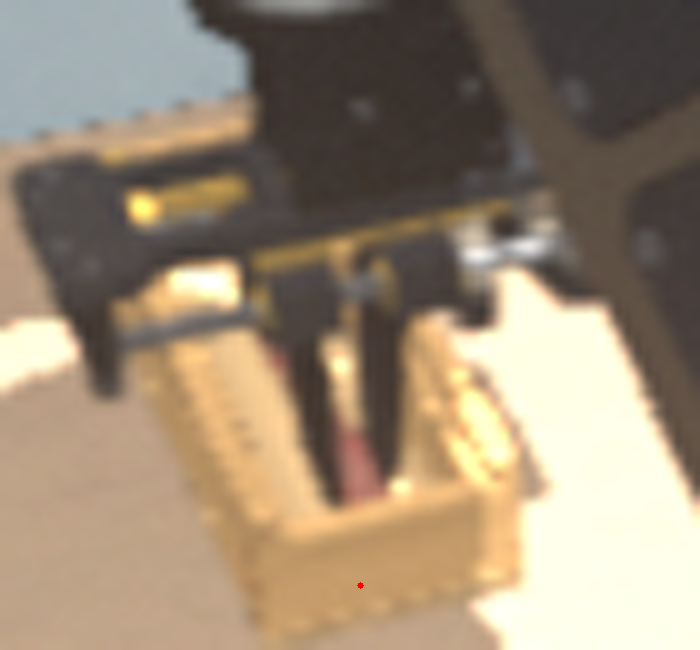

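Emit:
{"api": "apply_moves", "payload": {
  "offset": [
    [0, 0, 0],
    [0, 0, 0],
    [0, 0, 0],
    [0, 0, 0.3],
    [0, 0, 0.8],
    [0, 0, 1.5],
    [0, 0, 2.4]
  ],
  "yaw": [0, 0, 0, 0, 0, 0, 0],
  "jaw": [0.5, 0.5, 0.5, 0.5, 0.5, 0.5, 0.5]
}}

```text
t: 45.3
eef_pos: [585.0, 156.4, 38.8]
tcp_rot: [2.448, 1.554, 2.261]
ft_force: [-0.2, 0.0, 0.8]
opening: 0.252
```

Emit:
{"api": "apply_moves", "payload": {
  "offset": [
    [-1, 0.2, 1.5],
    [-3, 0.5, 3],
    [-5, 0.5, 5],
    [-5.5, 0, 7.5],
    [-5.5, -1.5, 9.5],
    [-5.5, -4, 11],
    [-5, -6.5, 12],
    [-4.5, -9, 12],
    [-4, -11.5, 12],
    [-4, -14, 12],
    [-4, -16, 12],
    [-4, -16, 12]
  ],
  "yaw": [0, 0, 0, 0, 0, 0, 0, 0, 0, 0, 0, 0],
  "jaw": [0.5, 0.5, 0.5, 0.5, 0.5, 0.5, 0.5, 0.5, 0.5, 0.5, 0.5, 0.5]
}}

```text
t: 46.8
eef_pos: [484.1, -246.4, 339.3]
tcp_rot: [2.464, 1.554, 2.274]
ft_force: [0.5, 0.9, -0.5]
opening: 0.249
```

```bash
python3 st.py;python3 - <<'E'
from cell import env
from h import *
for n in("scene","top"):
    c=env.read_camera(n);cv2.imwrite(f"pics/{n}33.png",c["frame"][:,:,::-1])
    crop(c,f"pics/z33{n}.png",*((195,190,130,100) if n=="scene" else (195,110,150,125)),*((6,) if n=="scene" else (5,)))
E
```

```text
t 46.8 q [-0.595  0.254  1.496  0.005  1.408 -1.977] pos [ 484.1 -246.4  339.3] F [ 0.5  0.9 -0.5] op 0.249
tool x [-0.011  0.013 -1.   ] jaw y [0.189 0.982 0.011] lean 0.017 az of tip-dir 2.274
```

View pics/z33scene.png

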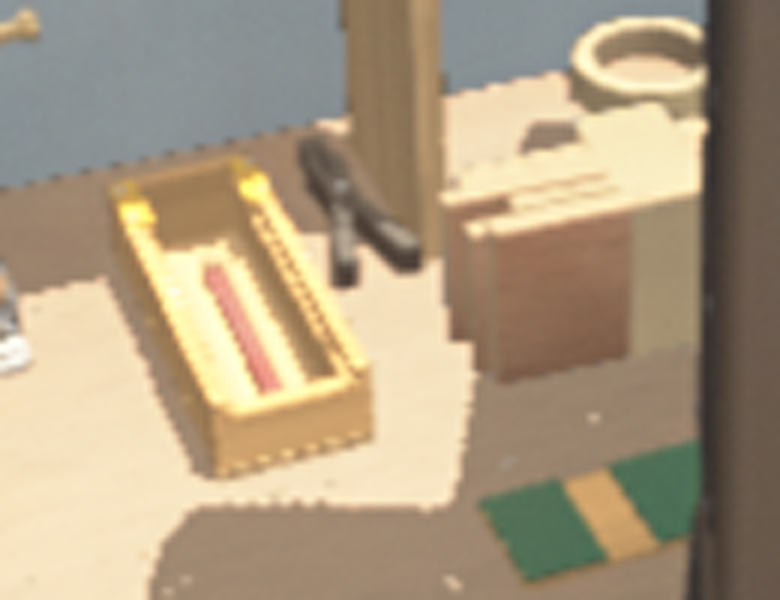

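View pics/z33top.png

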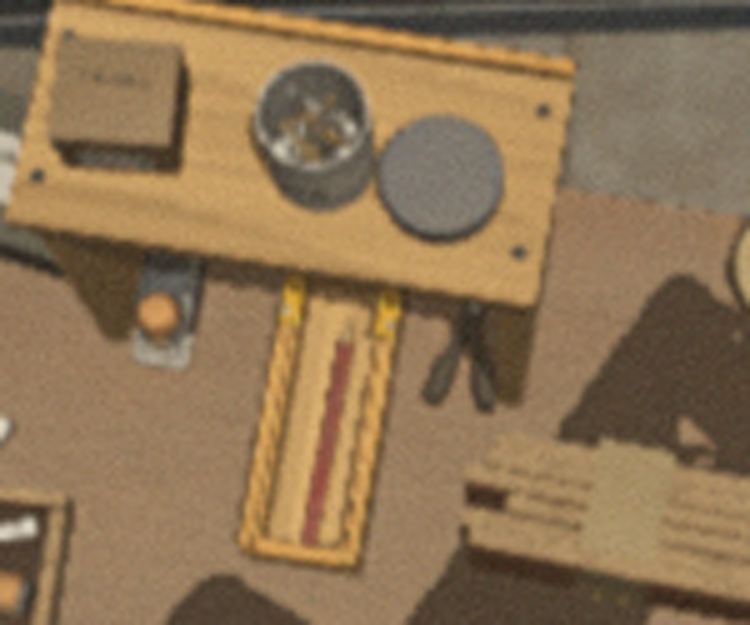

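View pics/top33.png

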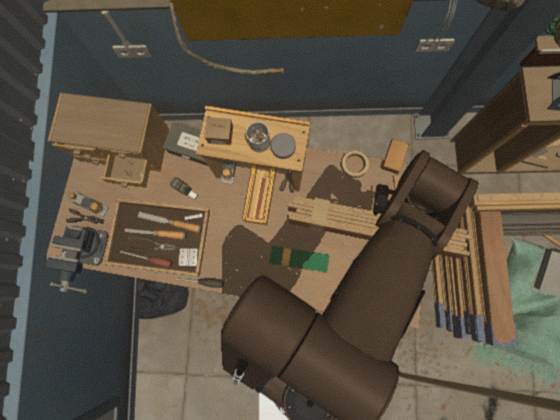

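The pencil lies flat on the box floor, from (312,540) to (345,340) in the top crop. The lid is flat on the clear bench with its groove up, at (300,258) in the full top view. I'll quickly compare the bystanders with the first pictures, then hand in.

```bash
python3 - <<'E'
from cell import env
from h import *
for a,b,rs in(("pics/scene0.png","pics/scene33.png",{"shelf items":(160,130,110,35),"plane":(180,225,25,30),"clamp":(243,205,25,35),"tape m.":(125,250,40,30),"roll":(288,190,22,20)}),("pics/top0.png","pics/top33.png",{"shelf":(200,105,110,60),"plane":(218,160,18,25),"tape":(165,175,35,25),"roll":(338,148,35,32)})):
    A=cv2.imread(a,0).astype(np.float32);B=cv2.imread(b,0).astype(np.float32)
    for k,(x,y,w,h) in rs.items():
        s,r=cv2.phaseCorrelate(A[y:y+h,x:x+w],B[y:y+h,x:x+w]);print(k,np.round(s,2),round(r,2))
print(env.job_done())
E
```

```text
shelf items [ 0.01 -0.  ] 1.0
plane [0.48 0.  ] 0.99
clamp [ 0.56 -0.09] 1.03
tape m. [-0.01  0.01] 1.0
roll [-0.01 -0.1 ] 1.0
shelf [0.02 0.08] 0.97
plane [-0.13  0.62] 1.06
tape [-0.06  0.65] 0.98
roll [ 0.11 -0.01] 0.78
the job is handed in; nothing more can be done
None
```

The pencil lies flat on the floor of the kit box, and the lid lies flat on the open bench, groove up. I handed the job in at about 47 s of the 69 s allowed.

**How it went**
- **Tilt:** moves have no tilt command. I leaned the tool 0.38 rad by asking for poses just out of reach, and took the lean out the same way once the lid was out.
- **Tool length:** the real fingertips sit about 37 mm behind the reported TCP. I found this by touching the groove floor and the bench, and allowed for it afterwards.
- **Lid:** the first pull slipped because the finger was resting on the lid just in front of the groove; it moved the lid about 9 mm. After I reseated it, the lid slid out about 85 mm. I gripped it by its sides, lifted it off, turned it 90° and laid it down.
- **Pencil:** its butt touched the inside of the box's front wall (about 6 N) on the way down. I shifted it 6 mm and lowered it onto the floor.

**Last checks**
- **Placement and forces:** the final pictures show the pencil and lid as described, with the arm clear of everything. The highest force I read was about 33 N, when the fingertips touched the bare bench.
- **Things to leave alone:** comparing first and last pictures, the items on the shelf and the masking roll had not moved. The plane and clamp show shifts of about 0.5 px (1–2 mm). The tape measure shows 0 px in one camera and 0.65 px in the other. The arm's shadow had moved and nothing but the lid, pencil and box was knowingly touched, so I think these shifts are lighting, but I can't rule out a tiny movement. I did not compare the try square, which the arm hid in most pictures.

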